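Build and weight a pinned spacer pack

TASK

Build the spacer pack on the green two-pin jig: seat every grey aluminium spacer on the bench on the two pins, flat one on another; then slide the brass cap plate out over the end of its wooden rack until it can be gripped, and seat it on the pins flat on top of the spacers. Finally set the drilled aluminium block, same way up, on the cap as a weight, midway between the pins with its long side along the line of the pins; do not knock over the spray cans.

Things in the scene. Friction and masses are not known exactly. Their poses are not given: they have to be found in the camera images.
- jig: green jig base, 90 x 150 x 15 mm (x, y, z), fixed to the bench; origin: centre of its underside on the bench; y is its long direction. Two steel dowel pins, 10 mm in diameter, stand on its long centre line, 45 mm either side of its middle (y = +-45 mm); they rise 64 mm above the base's top (79 mm above the bench), the last 10 mm tapering to a 4 mm tip.
- jig_seat (a point): middle of the jig base's top face, halfway between the pins, 15 mm above the bench; the first spacer's underside centre belongs here, the next ones 16 mm higher each.
- rack: wooden rack, 150 x 84 x 56 mm (x, y, z), fixed to the bench: a flat waxed deck 50 mm above the bench with a rail 6 mm high, 15 mm wide along each long side; channel 54 mm wide along x, open at both ends. Origin: centre of its underside; its -x end faces roughly towards the robot.
- rack_front (a point): middle of the front (-x) edge of the rack's deck, 50 mm above the bench, where the channel ends; axes as the rack's, so -x leads out of the channel.
- cap: brass cap plate 50 x 120 x 6 mm (x, y, z), 0.2 kg, holes as the spacers'. Origin: centre of its underside; y along its length. It starts in the rack's channel, top level with the rails, 2 mm gap each side, 10 to 27 mm behind the front edge. A fingertip pressed on it with 8 N drags it. It tips if over 60 mm overhangs; with 40 to 48 mm out that end is grippable across its width from above.
- spacer_a: plain grey aluminium spacer, a flat bar 50 x 120 x 16 mm (x, y, z), 0.2 kg, with two 12.5 mm through holes on its long centre line, 45 mm either side of its middle. Origin: centre of its underside; y along its length, z up. Two or three spacers are on the bench; a missing one gives None.
- spacer_b: plain grey aluminium spacer, a flat bar 50 x 120 x 16 mm (x, y, z), 0.2 kg, with two 12.5 mm through holes on its long centre line, 45 mm either side of its middle. Origin: centre of its underside; y along its length, z up. Two or three spacers are on the bench; a missing one gives None.
- spacer_c: plain grey aluminium spacer, a flat bar 50 x 120 x 16 mm (x, y, z), 0.2 kg, with two 12.5 mm through holes on its long centre line, 45 mm either side of its middle. Origin: centre of its underside; y along its length, z up. Two or three spacers are on the bench; a missing one gives None.
- block: drilled aluminium block, 40 x 60 x 38 mm (x, y, z), 0.26 kg; origin: centre of its underside; z up, y along its 60 mm side, which fits between the pins with 10 mm to spare at each end.
- spray_can_a: red-capped 66 x 66 x 216 mm aerosol can standing on the right of the bench, a bystander. Origin: centre of its underside; z up.
- spray_can_b: black-capped green 63 x 63 x 201 mm aerosol can standing on the right of the bench, a bystander. Origin: centre of its underside; z up.
Not all that is in view belongs to the job. Leave any blue or purple look-alike of the block alone.

How it is judged (in metres and radians):
On the way, in this order (a step that is already met when the one before it is completed fails the run):
1. every spacer is seated flat on the jig's pins, one on another (horizontal distance between each of spacer_a, spacer_b, spacer_c and jig_seat below 0.004 m and angle between the y axis of each of spacer_a, spacer_b, spacer_c and the y axis of jig, either way round below 0.07 rad and angle between each of spacer_a, spacer_b, spacer_c's own z axis and vertical below 0.04 rad and linear speed of each of spacer_a, spacer_b, spacer_c below 0.02 m/s and (z of spacer_a in the frame of jig_seat between -0.0025 and 0.0025 m or z of spacer_a in the frame of jig_seat between 0.0135 and 0.0185 m or z of spacer_a in the frame of jig_seat between 0.0295 and 0.0345 m) and (z of spacer_b in the frame of jig_seat between -0.0025 and 0.0025 m or z of spacer_b in the frame of jig_seat between 0.0135 and 0.0185 m or z of spacer_b in the frame of jig_seat between 0.0295 and 0.0345 m) and (z of spacer_c in the frame of jig_seat between -0.0025 and 0.0025 m or z of spacer_c in the frame of jig_seat between 0.0135 and 0.0185 m or z of spacer_c in the frame of jig_seat between 0.0295 and 0.0345 m)), for 0.3 s.
2. the cap plate is seated on the pins, flat on the top spacer (all of step 1 and horizontal distance between cap and jig_seat below 0.004 m and angle between the y axis of cap and the y axis of jig, either way round below 0.07 rad and angle between cap's own z axis and vertical below 0.04 rad and linear speed of cap below 0.02 m/s and z of cap in the frame of jig_seat above 0.029 m and z of cap in the frame of spacer_a above 0.0135 m and z of cap in the frame of spacer_b above 0.0135 m and z of cap in the frame of spacer_c above 0.0135 m and (z of cap in the frame of spacer_a below 0.0185 m or z of cap in the frame of spacer_b below 0.0185 m or z of cap in the frame of spacer_c below 0.0185 m)), for 0.3 s.
3. the block stands on the cap between the pins (horizontal distance between cap and jig_seat below 0.004 m and angle between the y axis of cap and the y axis of jig, either way round below 0.07 rad and angle between cap's own z axis and vertical below 0.04 rad and linear speed of each of cap, block below 0.02 m/s and z of cap in the frame of jig_seat above 0.029 m and z of cap in the frame of spacer_a above 0.0135 m and z of cap in the frame of spacer_b above 0.0135 m and z of cap in the frame of spacer_c above 0.0135 m and (z of cap in the frame of spacer_a below 0.0185 m or z of cap in the frame of spacer_b below 0.0185 m or z of cap in the frame of spacer_c below 0.0185 m) and z of block in the frame of cap between 0.0035 and 0.0085 m and horizontal distance between block and jig_seat below 0.01 m and angle between the y axis of block and the y axis of jig, either way round below 0.2 rad and angle between block's own z axis and vertical below 0.06 rad), for 0.3 s.
At the end, for the whole second after the job is handed in: Spacers present and cap on both pins (within 4 mm of the middle, 0.07 rad; level), spacers 0, 16 or 32 mm above the base and the cap on the top one (within 2.5 mm); block upright on the cap (2.5 mm), within 10 mm of the middle, long side along the pins within 0.2 rad; all at rest (all of step 1 and all of step 3); the robot touches nothing.
It fails at once if a spray can is knocked over (angle between any of spray_can_a, spray_can_b's own z axis and vertical above 0.6 rad).
Of spacer_a, spacer_b, spacer_c only 2 to 3 are there at a start; the rules pass over those that are not, and their reading is None.
At some moment in a run one of spacer_a, spacer_b, spacer_c, block may be knocked a few centimetres aside while the robot is not near it.
Once in a run the grip may slacken for a moment while it holds something.
It also fails if it takes over 210 s, if anything falls off the work surface, if the arm or the gripper's body presses on something with over 40 N, if the wrist force passes 120 N, or if a joint passes its speed limit or range.

ROBOT

A 6-joint arm with a two-finger parallel gripper is mounted at the origin on a cart in front of the work surface, level with it; the furniture and walls round the work are solid. World frame = base frame: x ahead of the robot, y to its left, z up, the work surface at z = 0. Lengths are in mm, angles in rad, forces in N, time in s.
With the tool pointing down it reaches from about 350 to 875 mm from the base axis. Payload 4.2 kg.
Tool frame: the origin (TCP) lies midway between the tips of the shut fingers; the grasp point (between the pads) lies 19 mm behind it; z points along the fingers, y is the line along which they close (so a half turn about z gives the same grasp; the last joint's range is limited). The gripper opens to 85 mm and grips with 20 to 120 N. Pads are 22 mm wide; open, the fingers measure 114 mm over their backs; the gripper's body (76 mm by 85 mm) begins 54 mm behind the grasp point. The pads swing forward as they close: fully open they stand 13 mm farther back than shut.
Start: joints at [-0.995, 0.385, 0.008, 0, -1.194, -0.259], TCP at [194.72, -593.872, 231.312] pointing down, gripper open.
Joint ranges: [-3.14, 3.14], [-1.21, 2.06], [-1.07, 1.41], [-3.16, 2.05], [-2.99, -0.16], [-3.1, 3.1]. Speed limits (rad/s): [2.79, 2.79, 3.14, 3.14, 3.14, 3.14].

INTERFACE

Orientations are given as a unit quaternion [x, y, z, w].
In Python, from bench import read_state, get_image, job_done gives the robot as it stands.
- The arm moves only by the shell command python3 -m jog 'ROWS'. ROWS is JSON, a list of rows, each a list of 3 entries, a list of its own where there are three numbers: the shift along the world's x, y, z scaled (see below), then the turn, a rotation vector about the world's x, y, z scaled (see below), then the gripper's target within -1 to 1 (shut at 1, half-way at 0, fully open at -1). In form: [[[x, y, z], [wx, wy, wz], claw], ...]. A call has 1 to 20 rows; each row is the pose to reach, as a shift and turn from the pose commanded when the call began; what a row does not reach only later rows make up. The controller multiplies each number of a shift by 10 cm and each number of a turn by 120 degrees. A row lasts 1/10 s, in which the tool goes at most 50 mm and 8.59 degrees, less where a joint would pass 70% of its speed; a pose out of reach is approached as far as the arm can. A call with a number of a shift or a turn outside -1 to 1 is refused whole. A call with a gripper value outside its range is refused whole. The fingers move at their own pace and stop on an object; the grip force is fixed at half the most. Time passes only in rows, so rows that repeat a pose let the fingers close. It gives the time, the measured TCP pose, the force, the opening and the grip force at its end, in the units of the state.
- read_state(): the state, without advancing time (a new reading comes with each control period).
- get_image(name): name is "side" or "top" or "wrist"; returns a dict with "frame" (480x640x3 uint8, red, green, blue), "range_z" (480x640 float32, mm along the optical axis (not along the pixel's ray), 0 where there is no reading), "fx", "fy", "cx", "cy" (pixels), "R" (3x3) and "t" (3): a world point X has camera coordinates R X + t. Camera axes: x right, y down, z forward; pixel columns grow to the right and rows downward; lengths in mm; the calibration is good to about 2 mm. A picture is of the moment at which its call begins.
- job_done(): hands the job in; it is judged then, once.
The state is a dict: "clock": time; "joints": joint angles; "joint_vel": joint speeds; "joint_efforts": joint torques, N m; "position": TCP position; "ee_rot": TCP orientation; "contact_force": force on the tool from outside, world axes, zero at the start; "wrist_torque": the same for the moment, N m; "gripper_width": finger opening in mm; "grasp_force": force on a finger pad.
Only numpy, scipy, OpenCV 4.12 (cv2) and the standard library are available. Lean on these libraries where they do the work, as an engineer would, in place of code of your own. Each camera call takes 0.05 s, during which the arm holds its last target. There are 200 camera calls.

## Working session

There is one attempt and no reset: what is moved stays moved. The work goes in short steps, Python scripts to look and compute and a shell command to move; the robot and the scene stay as the last step left them, time stands still between calls to the robot, and variables do not carry over. Pictures are saved under pics/ and viewed, at most 20 in all, crops included, and the job is handed in when it is done.

```bash
ls; mkdir -p pics; python3 - <<'E'
from bench import read_state,get_image
import cv2,numpy as np
s=read_state();print(s)
for n in("top","side"):
    d=get_image(n);np.savez(f"pics/{n}0.npz",**d);cv2.imwrite(f"pics/{n}0.png",d["frame"][:,:,::-1])
    print(n,d["fx"],d["cx"],d["cy"],np.round(d["R"],3).tolist(),d["t"], -d["R"].T@d["t"])
E
```

```text
pics
{'clock': 0.0, 'joints': array([-9.95427527e-01,  3.85596588e-01,  6.61827591e-03, -5.01523673e-04,
       -1.19400413e+00, -2.58603357e-01]), 'joint_vel': array([-1.29846939e-03,  4.00584965e-05,  1.73394895e-04,  9.70635834e-04,
       -1.39076925e-04, -1.49881724e-03]), 'joint_efforts': array([ 1.35684939e-03, -3.92292452e+01,  1.88399005e+01,  4.18631986e+00,
       -4.68023994e-03, -9.97999507e-06]), 'position': array([ 194.52134876, -593.34072592,  230.19409392]), 'ee_rot': array([-1.57629916e-01,  9.87497625e-01,  1.09379028e-03, -2.29595681e-04]), 'contact_force': array([-0.92041768,  0.4144964 , -0.26989633]), 'wrist_torque': array([ 0.04548643,  0.02310476, -0.01051286]), 'grasp_force': 0.0, 'gripper_width': 85.89021437179507}
top 457.3258833299819 321.3651515223374 244.83757989215258 [[-0.023, -1.0, -0.003], [-0.987, 0.023, -0.157], [0.157, -0.001, -0.988]] [-110.70741855  486.51661613 1328.9924701 ] [ 269.4456757  -120.33973536 1388.55785325]
side 597.5532675883835 318.03922652777237 242.71273375223063 [[-0.931, -0.364, -0.002], [-0.186, 0.48, -0.858], [0.313, -0.798, -0.514]] [ 442.64236874  201.13876734 1341.10443783] [  29.67353304 1135.30922771  863.21644008]
```

View pics/top0.png

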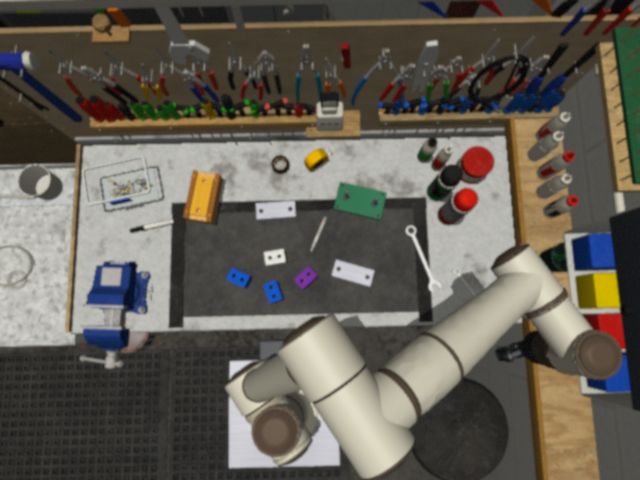

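View pics/side0.png

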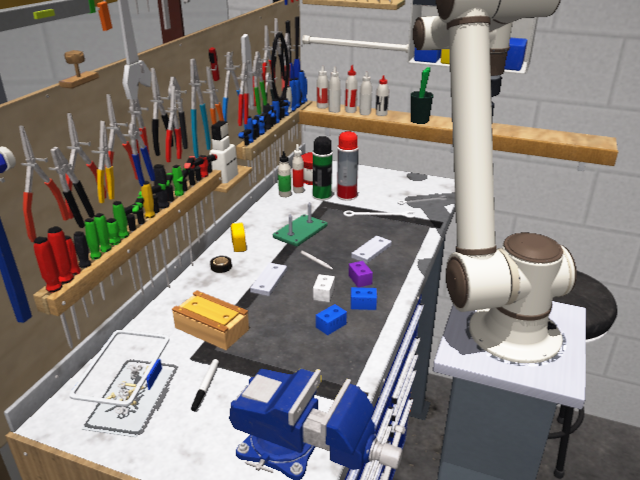

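Top view: jig at (360,200), rack with cap (203,197), spacers at (276,210) and (353,273), no third one. The grey-white block is at (274,257), and its look-alikes are blue (239,278), blue (273,292) and purple (305,278). Side view agrees: block at (323,288), cans at (322,170) and (347,165).

```bash
cat > h.py <<'E'
import numpy as np,cv2
from bench import read_state,get_image
def cast(d,uv,z):
    uv=np.asarray(uv,float).reshape(-1,2)
    r=np.c_[(uv[:,0]-d["cx"])/d["fx"],(uv[:,1]-d["cy"])/d["fy"],np.ones(len(uv))]@d["R"]
    c=-d["R"].T@d["t"]
    return c+r*((z-c[2])/r[:,2])[:,None]
def rect(d,mask,seed,z):
    "blob nearest seed -> world centre, long axis angle, sizes at height z"
    n,l,st,ce=cv2.connectedComponentsWithStats(mask.astype(np.uint8))
    ok=[i for i in range(1,n) if st[i,4]>60]
    i=min(ok,key=lambda i:np.hypot(*(ce[i]-seed)))
    c=max(cv2.findContours((l==i).astype(np.uint8),0,1)[0],key=len)[:,0]
    P=cast(d,c,z)[:,:2]
    (cx,cy),(w,h),a=cv2.minAreaRect(P.astype(np.float32))
    if w>h: a+=90; w,h=h,w
    # long axis direction angle from world y, in (-90,90]
    a=(a+90)%180-90
    return np.round([cx,cy,a,w,h,st[i,4]],1)
E
python3 - <<'E'
from h import *
d=dict(np.load("pics/top0.npz"));f=d["frame"];hsv=cv2.cvtColor(f,cv2.COLOR_RGB2HSV)
H,S,V=[hsv[...,i].astype(int) for i in range(3)]
for p in[(276,210),(353,273),(274,257),(360,195),(203,197),(203,180)]:print(p,hsv[p[1],p[0]],d["range_z"][p[1],p[0]])
g=(V>140)&(S<40)
dark=np.zeros_like(g);dark[203:312,176:425]=1
print("sp1",rect(d,g,(276,210),16));
print("sp2",rect(d,g,(353,273),16));print("blk",rect(d,g,(274,257),38))
print("jig",rect(d,(H>60)&(H<95)&(S>90),(360,200),15))
print("rack",rect(d,(H>8)&(H<28)&(S>100),(203,197),53))
im=cv2.resize(f[150:310,170:400],None,fx=3.4,fy=3.4,interpolation=cv2.INTER_CUBIC);cv2.imwrite("pics/crop1.png",im[:,:,::-1])
w=get_image("wrist");np.savez("pics/w0.npz",**w);print(w["fx"],w["R"].round(3).tolist(),-w["R"].T@w["t"])
E
```

```text
(276, 210) [120   7 207] 1402.5526
(353, 273) [120   7 210] 1373.4614
(274, 257) [ 23  10 223] 1354.5913
(360, 195) [ 74 135 117] 1408.4633
(203, 197) [ 20 200 227] 1368.4465
(203, 180) [ 19 178 173] 1392.2327
sp1 [454.5  22.1   8.3  43.3  63.1 283. ]
sp2 [ 400.9 -213.8  -17.3   51.9  121.5  675. ]
blk [451.6  19.9   8.3  42.6  62.1 283. ]
jig [ 622.4 -242.7  -14.7   87.2  151.5 1198. ]
rack [ 635.8  231.4   80.3  102.7  154.9 1574. ]
347.6450721475669 [[-0.312, 0.95, 0.002], [0.898, 0.294, 0.327], [0.311, 0.104, -0.945]] [ 115.24893992 -619.72304432  373.44013325]
```

View pics/crop1.png

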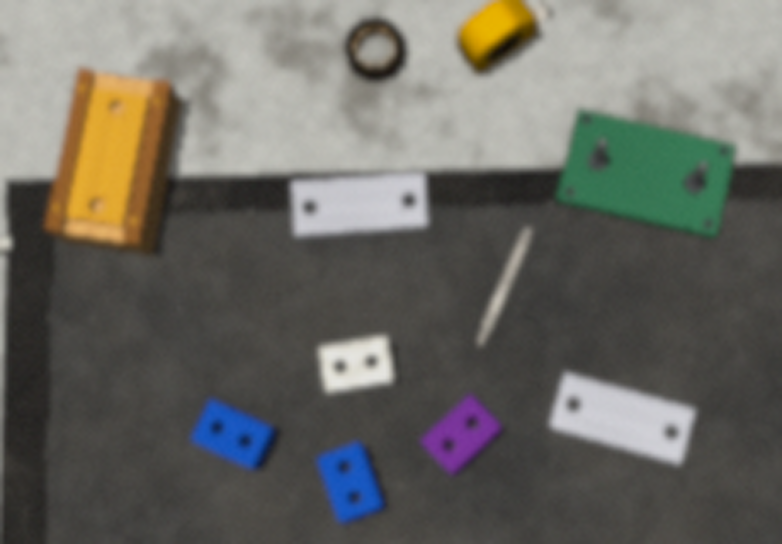

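Crop: the spacers lie at (360,205) and (622,418), each with two holes. The white drilled block at (355,363) is the real one; the blue and purple ones are decoys. I'll move over the near spacer for a closer look.

```bash
R='x'; 
python3 -m jog '[[[0.25,0.47,-0.1],[0,0,0.06],-1],[[0.52,0.95,-0.2],[0,0,0.114],-1],[[0.52,0.95,-0.2],[0,0,0.114],-1]]' 
python3 -m jog '[[[0.25,0.47,-0.1],[0,0,0.06],-1],[[0.52,0.95,-0.2],[0,0,0.114],-1],[[0.52,0.95,-0.2],[0,0,0.114],-1]]' 
python3 -m jog '[[[0.25,0.47,-0.1],[0,0,0.06],-1],[[0.52,0.95,-0.2],[0,0,0.114],-1],[[0.52,0.95,-0.2],[0,0,0.114],-1]]' 
python3 -m jog '[[[0.25,0.47,-0.1],[0,0,0.06],-1],[[0.51,0.95,-0.2],[0,0,0.112],-1],[[0.51,0.95,-0.2],[0,0,0.112],-1],[[0.51,0.95,-0.2],[0,0,0.112],-1],[[0.51,0.95,-0.2],[0,0,0.112],-1]]' 
python3 - <<'E'
from h import *
d=dict(np.load("pics/top0.npz"))
P=cast(d,np.array([(310,207),(409,200),(573,404),(671,431)])/3.4+[170,150],16)[:,:2];print(P.round(1))
for q in (P[:2],P[2:]):
    v=q[0]-q[1];print(q.mean(0).round(1),np.degrees(np.arctan2(-v[0],v[1])).round(1),np.hypot(*v))
s=read_state();print(s["position"],s["ee_rot"])
w=get_image("wrist");np.savez("pics/w1.npz",**w);cv2.imwrite("pics/w1.png",w["frame"][:,:,::-1])
E
```

```text
clock: 0.45
position: [247.3, -494.8, 210.0]
ee_rot: [-0.276, 0.961, 0.002, -0.0]
contact_force: [0.3, -0.6, 0.8]
gripper_width: 85.3
grasp_force: 0.0
clock: 0.75
position: [299.4, -400.5, 190.4]
ee_rot: [-0.389, 0.921, 0.001, -0.0]
contact_force: [0.2, -0.6, -0.2]
gripper_width: 85.4
grasp_force: 0.0
clock: 1.05
position: [351.7, -306.3, 170.7]
ee_rot: [-0.496, 0.868, 0.001, -0.0]
contact_force: [0.2, -0.8, 0.2]
gripper_width: 85.5
grasp_force: 0.0
clock: 1.55
position: [401.7, -214.7, 151.5]
ee_rot: [-0.592, 0.806, -0.0, -0.0]
contact_force: [0.5, 0.6, 0.5]
gripper_width: 85.6
grasp_force: 0.0
[[ 597.4   60.9]
 [ 601.8  -28.8]
 [ 413.  -171.9]
 [ 387.1 -257.8]]
[599.6  16. ] 2.8 89.74858613688086
[ 400.1 -214.8] -16.8 89.72482938770361
[ 401.6963895  -214.70935949  151.53665848] [-5.91589523e-01  8.06239300e-01 -1.61635999e-04 -3.95544165e-05]
```

View pics/w1.png

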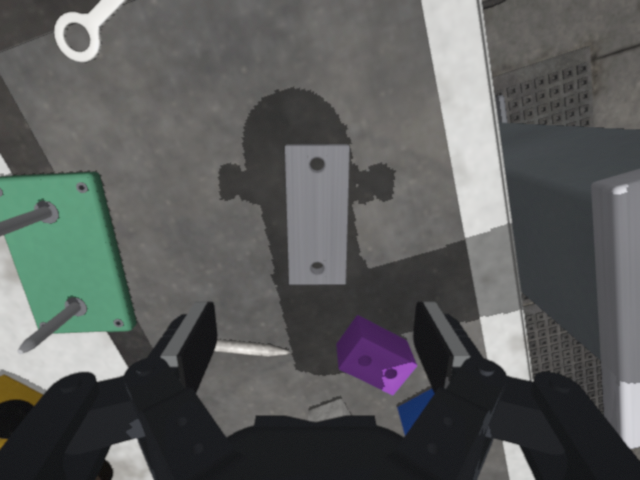

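Wrist view: the spacer is at (317,215) with holes at (317,164) and (317,268). The jig is at left, with one pin tip near (25,345).

```bash
cat >> h.py <<'E'
def holes(d,box,z,thr=None,lo=20,hi=400):
    "dark round blobs inside the bright part in pixel box (u0,v0,u1,v1) -> px, world xy at z"
    u0,v0,u1,v1=box;g=cv2.cvtColor(d["frame"],cv2.COLOR_RGB2GRAY)[v0:v1,u0:u1]
    if thr is None: thr=cv2.threshold(g,0,255,cv2.THRESH_OTSU)[0]
    n,l,st,ce=cv2.connectedComponentsWithStats((g<thr).astype(np.uint8))
    out=[]
    for i in range(1,n):
        x,y,w,h,a=st[i]
        if lo<a<hi and x>0 and y>0 and x+w<g.shape[1] and y+h<g.shape[0] and .5<w/h<2:
            m=(l==i)*np.clip(thr+25-g.astype(float),0,None);yy,xx=np.mgrid[:g.shape[0],:g.shape[1]]
            out.append([(m*xx).sum()/m.sum()+u0,(m*yy).sum()/m.sum()+v0])
    return np.array(out),cast(d,out,z)[:,:2] if out else None
def pose(P,ref=1):
    "middle and angle (deg, ccw from world y) of two hole points"
    v=P[0]-P[1]
    if v[1]<0:v=-v
    return P.mean(0).round(1),np.degrees(np.arctan2(-v[0],v[1])).round(2),np.hypot(*v).round(1)
def tool():
    s=read_state();x,y=s["ee_rot"][:2]
    return s["position"].round(1),np.degrees(2*np.arctan2(y,x)-np.pi/2).round(2)%180  # tcp, angle of closing line from world x
E
python3 - <<'E'
from h import *
d=dict(np.load("pics/w1.npz"))
for t in (90,100):
    px,P=holes(d,(290,148,344,282),16,t);print(px,pose(P) if len(px)==2 else P)
hsv=cv2.cvtColor(d["frame"],cv2.COLOR_RGB2HSV);print(rect(d,((hsv[...,1]<25)&(hsv[...,2]>100)),(317,215),16))
print(tool(),read_state()["ee_rot"])
g=cv2.cvtColor(d["frame"],cv2.COLOR_RGB2GRAY)
print(g[160:170,305:330])
E
```

```text
[[316.62063052 163.68183617]
 [316.86290598 265.22153846]] (array([ 400.5, -215.8]), np.float64(-17.21), np.float64(88.1))
[[316.74476732 163.76742532]
 [317.00342759 265.91580977]] (array([ 400.5, -215.4]), np.float64(-17.2), np.float64(88.7))
[ 466.3 -165.3   25.4   12.8   24.6  229. ]
(array([ 401.5, -215. ,  151.6]), np.float64(162.5)) [-5.91280218e-01  8.06466164e-01 -1.72226339e-04  9.04528535e-06]
[[134 133 134 133 125 109  85  66  58  57  58  58  58  57  57  59  62  72
   93 117 131 136 136 136 136]
 [133 133 133 130 118  95  70  59  57  57  59  58  57  58  58  58  59  60
   78 106 125 134 135 136 135]
 [134 133 132 125 109  83  63  57  57  57  59  58  59  58  57  59  59  58
   70  97 120 132 135 136 136]
 [134 133 131 121 101  75  60  57  57  57  58  60  59  58  58  59  59  60
   67  92 116 130 135 136 135]
 [134 133 131 121  99  73  60  58  58  58  59  59  60  59  60  60  60  59
   68  90 115 129 134 135 136]
 [134 133 132 122 104  79  61  58  58  58  59  60  60  60  61  61  60  63
   71  93 115 130 135 135 135]
 [134 133 132 124 109  87  67  59  58  60  59  61  61  62  61  62  62  66
   79  98 119 130 134 135 136]
 [133 133 132 126 114  97  77  64  59  59  60  60  61  61  62  62  66  73
   89 108 123 132 135 135 136]
 [133 133 132 129 121 105  89  75  65  62  62  62  60  61  63  66  74  86
   99 116 129 134 135 135 136]
 [133 132 133 132 126 115 101  91  81  72  68  67  65  67  72  79  88  98
  109 123 132 135 135 135 136]]
```

```bash

python3 -m jog '[[[0.4,-0.05,0.2],[0,0,0],-1],[[0.8,-0.1,0.3],[0,0,0],-1],[[0.8,-0.1,0.3],[0,0,0],-1]]' 
python3 -m jog '[[[0.4,-0.05,0.1],[0,0,0],-1],[[0.8,-0.1,0.2],[0,0,0.012],-1],[[0.8,-0.1,0.2],[0,0,0.012],-1]]' 
python3 -m jog '[[[0.4,-0.05,0.1],[0,0,0.012],-1],[[0.61,-0.08,0.13],[0,0,0.012],-1],[[0.61,-0.08,0.13],[0,0,0.012],-1],[[0.61,-0.08,0.13],[0,0,0.012],-1],[[0.61,-0.08,0.13],[0,0,0.012],-1]]' 
python3 - <<'E'
from h import *
print(tool())
w=get_image("wrist");np.savez("pics/w2.npz",**w);cv2.imwrite("pics/w2.png",w["frame"][:,:,::-1])
E
```

```text
clock: 1.9
position: [486.3, -226.6, 183.1]
ee_rot: [-0.591, 0.806, -0.003, 0.002]
contact_force: [-0.1, 0.4, 0.4]
gripper_width: 85.4
grasp_force: 0.0
clock: 2.2
position: [565.3, -236.3, 201.8]
ee_rot: [-0.602, 0.799, -0.002, 0.001]
contact_force: [-0.3, 0.2, -0.3]
gripper_width: 85.2
grasp_force: 0.0
clock: 2.7
position: [621.2, -242.6, 214.1]
ee_rot: [-0.612, 0.791, 0.001, -0.0]
contact_force: [0.9, -0.4, -0.1]
gripper_width: 85.4
grasp_force: 0.0
(array([ 621.2, -242.6,  214.1]), np.float64(165.41))
```

View pics/w2.png

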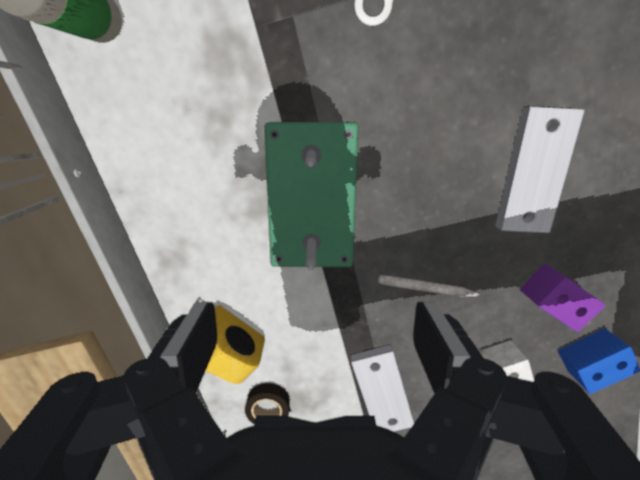

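Jig view: the pins stand at (311,155) and (311,252), with tips at the lower ends near rows 165 and 268. Next I'll locate the tips.

```bash
python3 - <<'E'
from h import *
d=dict(np.load("pics/w2.npz"));f=d["frame"]
hsv=cv2.cvtColor(f,cv2.COLOR_RGB2HSV)
v,u=np.mgrid[120:285,260:365];Z=d["range_z"][120:285,260:365]
C=np.stack([(u-d["cx"])/d["fx"]*Z,(v-d["cy"])/d["fy"]*Z,Z],-1);W=(C-d["t"])@d["R"]
m=(W[...,2]>25)&(Z>0)
n,l,st,ce=cv2.connectedComponentsWithStats(m.astype(np.uint8))
for i in range(1,n):
    q=W[l==i]
    if len(q)>10:
        k=q[:,2]>66;print(len(q),q[:,2].max(),q[k].mean(0).round(1),k.sum(),q[:,:2].mean(0).round(1),ce[i]+[260,120],st[i])
for r in list(range(150,176,2))+list(range(240,276,2)):print(r,hsv[r,298:324,1])
E
```

```text
175 80.68167233281389 [ 613.8 -288.8   75.3] 121 [ 613.5 -289.6] [310.25714286 159.29142857] [ 44  31  13  18 175]
268 80.38374382181648 [ 636.3 -203.    74.2] 112 [ 636.1 -203.9] [310.3880597  255.00373134] [ 45 121  11  29 268]
150 [106 106 101  91  50  15  11  11  15  15   7   6   6   9   6   6  10  11
  11  11  11  22  62  93 104 101]
152 [106 103  99  69  29  11  11  11  11   7   6   6   6   6   3   6   6   7
  11   8  15  11  35  76  99 103]
154 [105 103  91  54  15  15   8  11   7   3   3   6   6   9   6   6   3   9
   7  15  11  15  15  56  92 104]
156 [105 105  94  62  25  11  11   7   6   6   6   6   3   8   6   6   6   6
   7  15  11  11  22  65  97 106]
158 [105 106 101  79  38  15  14   7   3   6   3   5   3   5   5   5   6   6
  10  14  15  15  42  84 101 104]
160 [103 102 106  94  73  38  11   6   3   3   3   8   8   5   5   5   5   6
   7  15  15  42  78 101 103 103]
162 [103 104 104 101 103  90  54  18   6   3   5   7   5   5   7   5   6   6
  10  34  70  96 103 103 103 101]
164 [104 104 103 103 101 100  83  40   9   8   5   7   7   5   7   5   6  13
  55  86 103 103
[... 1659 characters left out ...]
03 106 103 106 105 105]
260 [106 103 106 103 106 106  92  59  16   9   6   5   5   3   3   5   6  12
  50  88 103 105 106 106 106 106]
262 [103 103 103 106 103 103  89  53  15   6   5   5   5   3   5   5   3   9
  49  90 104 106 104 109 102 106]
264 [103 102 106 104 106 104  97  61  18   6   5   5   8   5   8   8   6  18
  58  95 103 104 103 108 106 104]
266 [44 42 44 42 39 44 41 35 20  6  5  7  7  7  7  5  6 20 34 42 49 46 49 58
 72 88]
268 [ 4  2  4  2  4  4  2  2  2  0  2  5  5  5  5  2  2  4  7  9  7  7  5  7
  7 11]
270 [2 2 4 4 4 4 2 4 2 4 4 4 0 2 2 4 4 4 6 6 6 9 7 7 8 8]
272 [4 2 2 2 2 4 4 4 2 4 4 2 4 2 4 4 4 4 4 6 6 6 6 7 7 6]
274 [4 4 2 4 2 4 4 4 4 2 2 2 4 6 4 4 6 4 6 6 4 6 6 6 7 5]
```

```bash
python3 - <<'E'
from h import *
d=dict(np.load("pics/w2.npz"));g=cv2.cvtColor(d["frame"],cv2.COLOR_RGB2GRAY)
for r in range(258,280):print(r,g[r,300:322],d["range_z"][r,[308,310,312]].round(0))
for r in range(160,172):print(r,g[r,300:322],d["range_z"][r,[308,310,312]].round(0))
for a,b in((165,268),(165,266)):
  P=cast(d,[(310.7,a),(310.5,b)],79)[:,:2];print(P.round(1),pose(P))
E
```

```text
258 [72 73 72 72 72 74 79 83 85 87 87 88 88 86 84 81 75 73 72 71 72 71] [313. 313. 313.]
259 [71 71 72 72 73 75 79 85 88 89 90 91 90 88 85 80 75 74 72 71 71 71] [312. 311. 313.]
260 [71 72 72 71 72 75 80 87 91 92 93 94 94 91 88 81 76 74 72 72 71 71] [310. 309. 309.]
261 [71 70 72 71 72 77 82 89 93 95 95 95 96 94 89 83 77 73 72 73 72 72] [308. 308. 309.]
262 [72 71 72 72 73 76 84 90 94 96 97 97 96 94 91 84 77 72 71 71 71 71] [308. 306. 306.]
263 [71 71 71 71 72 76 84 91 95 98 98 97 95 94 91 84 77 74 71 71 71 72] [307. 306. 305.]
264 [ 71  71  70  71  72  76  83  91  95  98 100  98  96  93  89  83  76  72
  70  71  72  70] [305. 304. 305.]
265 [ 72  70  71  71  72  75  82  90  95  99 101 102  97  93  88  81  75  72
  71  72  71  71] [306. 303. 305.]
266 [ 87  86  87  87  87  89  89  90  97 103 108 107 102  94  90  86  85  84
  82  82  82  77] [304. 304. 304.]
267 [113 113 112 114 114 114 109 102 102 107 110 110 105  98  99 104 105 104
 104 103 102  91] [306. 304. 304.]
268 [124 124 124 125 125 126 123 115 109 110 112 111 106 104 110 115 115 114
 113 113 111 103] [304. 304. 304.]
269 [1
[... 1929 characters left out ...]
 91 95 95 88 80 76 74 75 75 74 75 75 74] [277. 276. 278.]
167 [75 76 76 74 75 75 76 76 77 79 81 81 78 76 75 75 75 75 75 75 74 75] [279. 277. 280.]
168 [76 76 75 75 74 75 74 76 76 75 76 76 75 75 75 75 76 76 75 75 76 74] [341. 285. 340.]
169 [76 76 75 75 76 75 75 76 76 76 75 76 76 75 75 76 76 76 75 75 75 75] [339. 339. 340.]
170 [76 76 76 75 76 75 76 75 75 75 75 76 75 76 75 76 76 77 77 76 77 75] [342. 341. 340.]
171 [76 76 76 75 76 75 74 76 75 76 76 76 76 76 76 76 76 76 76 75 75 75] [340. 341. 341.]
[[ 613.8 -286.6]
 [ 636.8 -200. ]] (array([ 625.3, -243.3]), np.float64(-14.91), np.float64(89.6))
[[ 613.8 -286.6]
 [ 636.3 -201.8]] (array([ 625.1, -244.2]), np.float64(-14.91), np.float64(87.7))
```

```bash

python3 -m jog '[[[-0.4,0.05,-0.05],[0,0,0],-1],[[-0.8,0.1,-0.2],[0,0,-0.011],-1],[[-0.8,0.1,-0.2],[0,0,-0.011],-1]]' 
python3 -m jog '[[[-0.4,0.05,-0.1],[0,0,0],-1],[[-0.8,0.1,-0.3],[0,0,-0.011],-1],[[-0.8,0.1,-0.3],[0,0,-0.011],-1]]' 
python3 -m jog '[[[-0.4,0.05,-0.1],[0,0,0],-1],[[-0.607,0.072,-0.6],[0,0,0],-1],[[-0.607,0.072,-0.6],[0,0,0],-1],[[-0.607,0.072,-0.6],[0,0,0],-1]]' 
python3 -m jog '[[[0,0,-0.3],[0,0,0],-1],[[0,0,-0.6],[0,0,0],-1],[[0,0,-0.8],[0,0,0],-1],[[0,0,-0.8],[0,0,0],-1],[[0,0,-0.8],[0,0,0],-1]]' 
python3 -c "
from h import *;print(tool())"
```

```text
clock: 3.05
position: [533.4, -230.4, 190.8]
ee_rot: [-0.602, 0.798, 0.005, -0.004]
contact_force: [0.9, -1.1, -0.6]
gripper_width: 85.1
grasp_force: 0.0
clock: 3.35
position: [452.6, -220.1, 160.4]
ee_rot: [-0.593, 0.805, 0.006, -0.004]
contact_force: [0.2, 0.2, 0.1]
gripper_width: 85.6
grasp_force: 0.0
clock: 3.75
position: [401.3, -214.8, 104.1]
ee_rot: [-0.594, 0.804, 0.001, -0.001]
contact_force: [-0.1, 0.0, 0.5]
gripper_width: 85.6
grasp_force: 0.0
clock: 4.25
position: [404.1, -215.1, 25.4]
ee_rot: [-0.594, 0.804, -0.001, 0.001]
contact_force: [1.0, 0.7, -0.3]
gripper_width: 85.6
grasp_force: 0.0
(array([ 404.1, -215.1,   25.4]), np.float64(162.92))
```

```bash

python3 -m jog '[[[-0.035,-0.003,-0.1],[0,0,0],-1],[[-0.035,-0.003,-0.2],[0,0,0],-1],[[-0.035,-0.003,-0.2],[0,0,0],-1],[[-0.035,-0.003,-0.2],[0,0,0],-1]]' 
python3 -m jog '[[[0,0,0],[0,0,0],1],[[0,0,0],[0,0,0],1],[[0,0,0],[0,0,0],1],[[0,0,0],[0,0,0],1],[[0,0,0],[0,0,0],1],[[0,0,0],[0,0,0],1],[[0,0,0],[0,0,0],1],[[0,0,0],[0,0,0],1],[[0,0,0],[0,0,0],1],[[0,0,0],[0,0,0],1]]' 
python3 -c "
from h import *;print(tool())"
```

```text
clock: 4.65
position: [399.3, -215.1, 4.9]
ee_rot: [-0.594, 0.804, -0.0, 0.0]
contact_force: [0.5, 1.2, -1.3]
gripper_width: 85.5
grasp_force: 0.0
clock: 5.65
position: [399.1, -215.1, 5.2]
ee_rot: [-0.594, 0.804, -0.001, 0.0]
contact_force: [0.3, 0.4, 5.7]
gripper_width: 47.9
grasp_force: 61.8
(array([ 399.1, -215.1,    5.2]), np.float64(162.9))
```

```bash

python3 -m jog '[[[0,0,0.3],[0,0,0],1],[[0,0,0.7],[0,0,0],1],[[0,0,1],[0,0,0],1],[[0,0,1],[0,0,0],1]]' 
python3 -m jog '[[[0.4,-0.05,0.1],[0,0,0],1],[[0.8,-0.1,0.1],[0,0,0.009],1],[[0.8,-0.1,0.1],[0,0,0.009],1]]' 
python3 -m jog '[[[0.4,-0.05,0],[0,0,0],1],[[0.8,-0.1,0],[0,0,0.009],1],[[0.8,-0.1,0],[0,0,0.009],1]]' 
python3 -m jog '[[[0.3,-0.05,0],[0,0,0],1],[[0.66,-0.09,0],[0,0,0],1],[[0.66,-0.09,0],[0,0,0],1],[[0.66,-0.09,0],[0,0,0],1],[[0.66,-0.09,0],[0,0,0],1],[[0.66,-0.09,0],[0,0,0],1]]' 
python3 - <<'E'
from h import *
print(tool())
w=get_image("wrist");np.savez("pics/w3.npz",**w);cv2.imwrite("pics/w3.png",w["frame"][:,:,::-1])
E
```

```text
clock: 6.05
position: [401.3, -215.5, 108.2]
ee_rot: [-0.594, 0.804, -0.004, 0.003]
contact_force: [0.2, 0.4, -2.5]
gripper_width: 48.1
grasp_force: 63.6
clock: 6.35
position: [483.0, -225.5, 113.6]
ee_rot: [-0.602, 0.798, -0.001, 0.001]
contact_force: [-0.8, 0.1, -1.7]
gripper_width: 48.0
grasp_force: 63.6
clock: 6.65
position: [562.1, -235.3, 112.1]
ee_rot: [-0.609, 0.793, -0.0, 0.0]
contact_force: [-0.8, 0.6, -1.7]
gripper_width: 48.1
grasp_force: 63.6
clock: 7.25
position: [623.2, -243.8, 114.0]
ee_rot: [-0.609, 0.793, 0.001, -0.0]
contact_force: [0.8, -0.7, -2.3]
gripper_width: 48.5
grasp_force: 63.6
(array([ 623.2, -243.8,  114. ]), np.float64(165.01))
```

View pics/w3.png

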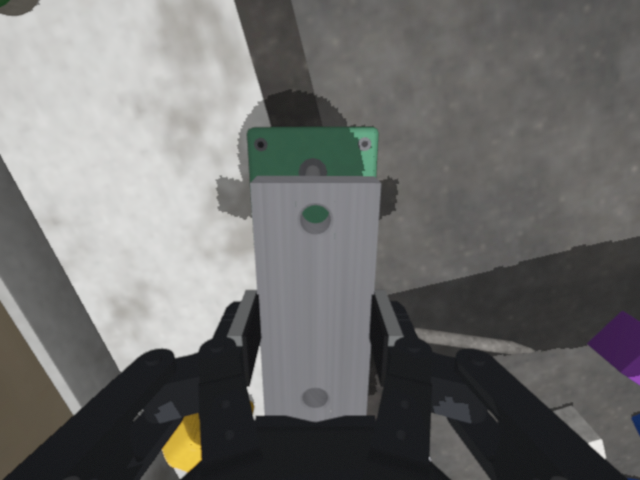

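Held spacer: holes at (315,215) and (315,397), and it sits square in the pads. The far pin base shows at (312,168). Next I'll compute the hole midpoint.

```bash
python3 - <<'E'
from h import *
d=dict(np.load("pics/w3.npz"));g=cv2.cvtColor(d["frame"],cv2.COLOR_RGB2GRAY)
print(g[195:240:3,300:332:2]);print(g[380:412:3,296:336:2])
for t in(112,118,124):
    px,P=holes(d,(285,185,345,425),124.8,t,100,1500);print(px,pose(P) if len(px)==2 else P)
print(tool())
E
```

```text
[[135 133 132 132 131 132 132 132 133 135 136 137 135 133 132 134]
 [134 133 132 132 132 132 132 132 133 135 137 136 135 133 131 134]
 [134 132 132 131 131 131 132 132 133 135 136 136 134 133 132 134]
 [134 132 132 127 118 112 107 103 102 109 116 122 129 132 133 134]
 [134 128 115  99  83  75  75  75  76  75  76  80  98 115 128 134]
 [126 109  84  75  74  75  74  74  74  74  74  73  73  82 107 125]
 [114  86  74  74  74  73  73  74  74  73  73  73  73  73  84 113]
 [103  88  77  73  73  73  73  73  73  74  74  73  74  76  87 104]
 [100  92  93  81  74  74  74  73  72  72  74  74  79  93  91  99]
 [106  93  97  98  97  90  81  79  79  81  86  93  97  95  92 107]
 [118  96  96  99 100 101 102 101 102 101 101 100  98  96  98 121]
 [126 115  97  98 101 102 102 102 103 103 102 101  99 101 118 127]
 [132 127 122 109 101 102 102 103 102 101 100 101 110 124 127 133]
 [133 132 129 127 125 122 119 118 118 124 127 130 129 130 132 135]
 [133 132 131 130 129 129 130 131 131 134 136 135 133 132 132 135]]
[[127 127 128 128 128 128 127 127 127 128 129 131 131 132 130 128 129 129
  126 128]
 [126 127
[... 564 characters left out ...]
99 117 124
  126 129]
 [127 127 127 122 117 103  96  97  99 100 101 100  98  95 104 119 124 127
  127 130]
 [126 126 127 128 125 124 120 115 110 108 111 114 120 125 124 125 129 128
  127 130]
 [127 126 127 127 127 128 127 126 127 128 130 131 131 132 129 128 129 136
  128 129]]
[[315.00674746 217.34026072]
 [314.78338279 397.33494065]] (array([ 624. , -243.4]), np.float64(-15.04), np.float64(90.4))
[[314.99967496 217.43725477]
 [314.73091314 397.41136616]] (array([ 624.1, -243.3]), np.float64(-15.05), np.float64(90.4))
[[314.92781465 217.6022909 ]
 [314.71647822 397.5469611 ]] (array([ 624.1, -243.3]), np.float64(-15.04), np.float64(90.4))
(array([ 623.5, -243.9,  114.3]), np.float64(165.02))
```

```bash

python3 -m jog '[[[0.011,-0.008,-0.1],[0,0,0],1],[[0.011,-0.008,-0.22],[0,0,0],1],[[0.011,-0.008,-0.22],[0,0,0],1],[[0.011,-0.008,-0.22],[0,0,0],1]]' 
python3 -m jog '[[[0,0,-0.05],[0,0,0],1],[[0,0,-0.1],[0,0,0],1],[[0,0,-0.15],[0,0,0],1],[[0,0,-0.2],[0,0,0],1],[[0,0,-0.2],[0,0,0],1]]'
python3 -c "
from h import *;print(tool())"
```

```text
clock: 7.7
position: [625.1, -244.7, 91.3]
ee_rot: [-0.609, 0.793, 0.001, -0.001]
contact_force: [1.1, -0.6, -1.7]
gripper_width: 48.3
grasp_force: 63.6
clock: 8.2
position: [624.9, -244.6, 71.1]
ee_rot: [-0.609, 0.793, 0.001, -0.001]
contact_force: [0.1, -0.8, -1.7]
gripper_width: 48.1
grasp_force: 63.6
(array([ 624.9, -244.6,   71.1]), np.float64(165.02))
```

```bash

python3 -m jog '[[[0,0,-0.1],[0,0,0],1],[[0,0,-0.2],[0,0,0],1],[[0,0,-0.3],[0,0,0],1],[[0,0,-0.4],[0,0,0],1],[[0,0,-0.45],[0,0,0],1],[[0,0,-0.45],[0,0,0],1]]'
python3 -m jog '[[[0,0,-0.02],[0,0,0],1],[[0,0,-0.04],[0,0,0],1],[[0,0,-0.055],[0,0,0],1],[[0,0,-0.055],[0,0,0],1]]'
python3 -c "
from h import *;print(tool())"
```

```text
clock: 8.8
position: [625.1, -244.7, 25.7]
ee_rot: [-0.609, 0.793, 0.001, -0.001]
contact_force: [-1.6, -1.7, -3.7]
gripper_width: 48.0
grasp_force: 63.5
clock: 9.2
position: [625.3, -244.9, 21.9]
ee_rot: [-0.609, 0.793, 0.0, -0.0]
contact_force: [-2.5, -2.1, -0.7]
gripper_width: 48.1
grasp_force: 63.8
(array([ 625.3, -244.9,   21.9]), np.float64(165.03))
```

```bash

python3 -m jog '[[[0,0,0],[0,0,0],-1],[[0,0,0],[0,0,0],-1],[[0,0,0],[0,0,0],-1],[[0,0,0],[0,0,0],-1],[[0,0,0],[0,0,0],-1],[[0,0,0.02],[0,0,0],-1],[[0,0,0.2],[0,0,0],-1],[[0,0,0.6],[0,0,0],-1],[[0,0,1],[0,0,0],-1],[[0,0,1],[0,0,0],-1]]'
python3 -m jog '[[[0,0.4,0.2],[0,0,0],-1],[[-0.05,0.85,0.3],[0,0,0.05],-1],[[-0.05,0.85,0.3],[0,0,0.05],-1]]' 
python3 -m jog '[[[-0.05,0.4,0],[0,0,0],-1],[[-0.1,0.9,0],[0,0,0.05],-1],[[-0.1,0.9,0],[0,0,0.05],-1]]' 
python3 -m jog '[[[-0.05,0.4,0],[0,0,0],-1],[[-0.1,0.86,0],[0,0,0.048],-1],[[-0.1,0.86,0],[0,0,0.048],-1],[[-0.1,0.86,0],[0,0,0.048],-1],[[-0.1,0.86,0],[0,0,0.048],-1]]' 
python3 - <<'E'
from h import *
print(tool())
w=get_image("wrist");np.savez("pics/w4.npz",**w);cv2.imwrite("pics/w4.png",w["frame"][:,:,::-1])
px,P=holes(w,(285,140,350,290),16,100);print(px,pose(P) if len(px)==2 else P)
d=get_image("top");np.savez("pics/top1.npz",**d)
E
```

```text
clock: 10.2
position: [629.7, -246.0, 129.4]
ee_rot: [-0.61, 0.793, -0.006, 0.004]
contact_force: [0.5, 0.2, 0.3]
gripper_width: 85.5
grasp_force: 0.0
clock: 10.5
position: [621.4, -155.8, 154.1]
ee_rot: [-0.652, 0.758, -0.001, 0.002]
contact_force: [-0.2, -0.4, 0.1]
gripper_width: 85.6
grasp_force: 0.0
clock: 10.8
position: [610.2, -65.6, 151.7]
ee_rot: [-0.691, 0.723, 0.0, 0.0]
contact_force: [-0.1, -0.2, 0.5]
gripper_width: 84.9
grasp_force: 0.0
clock: 11.3
position: [600.7, 15.3, 151.6]
ee_rot: [0.724, -0.69, -0.0, 0.0]
contact_force: [0.2, 0.2, 0.3]
gripper_width: 85.5
grasp_force: 0.0
(array([600.7,  15.3, 151.6]), np.float64(2.6999999999999886))
[[314.77594937 166.13022152]
 [315.1441869  268.02390947]] (array([601.3,  16. ]), np.float64(2.92), np.float64(88.9))
```

View pics/w4.png

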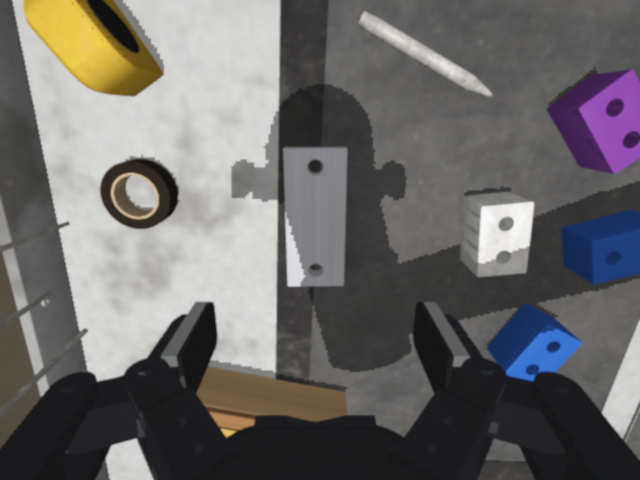

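The second spacer's holes are at (315,166) and (315,268), so I'm within 1 mm of centre. I'll descend and grip.

```bash

python3 -m jog '[[[0.006,0.007,-0.4],[0,0,0.002],-1],[[0.006,0.007,-0.8],[0,0,0.002],-1],[[0.006,0.007,-1],[0,0,0.002],-1],[[0.006,0.007,-1],[0,0,0.002],-1],[[0.006,0.007,-1],[0,0,0.002],-1]]'
python3 -m jog '[[[0,0,-0.2],[0,0,0],-1],[[0,0,-0.4],[0,0,0],-1],[[0,0,-0.465],[0,0,0],-1],[[0,0,-0.465],[0,0,0],-1],[[0,0,-0.465],[0,0,0],-1]]'
python3 -m jog '[[[0,0,0],[0,0,0],1],[[0,0,0],[0,0,0],1],[[0,0,0],[0,0,0],1],[[0,0,0],[0,0,0],1],[[0,0,0],[0,0,0],1],[[0,0,0],[0,0,0],1],[[0,0,0],[0,0,0],1],[[0,0,0],[0,0,0],1],[[0,0,0],[0,0,0],1],[[0,0,0],[0,0,0],1]]' 
python3 - <<'E'
from h import *
print(tool())
d=dict(np.load("pics/top1.npz"))
im=cv2.resize(d["frame"][150:310,170:400],None,fx=3.4,fy=3.4,interpolation=cv2.INTER_CUBIC);cv2.imwrite("pics/crop2.png",im[:,:,::-1])
E
```

```text
clock: 11.9
position: [601.9, 16.1, 52.2]
ee_rot: [0.725, -0.688, 0.0, -0.0]
contact_force: [0.4, 0.0, 0.9]
gripper_width: 85.4
grasp_force: 0.0
clock: 12.4
position: [602.4, 17.0, 6.9]
ee_rot: [0.726, -0.688, 0.001, -0.001]
contact_force: [-0.2, -0.2, 0.8]
gripper_width: 85.0
grasp_force: 0.0
clock: 13.4
position: [601.9, 17.1, 6.5]
ee_rot: [0.726, -0.688, 0.001, -0.001]
contact_force: [-0.6, -0.9, 5.8]
gripper_width: 48.0
grasp_force: 62.7
(array([601.9,  17.1,   6.5]), np.float64(3.0600000000000023))
```

View pics/crop2.png

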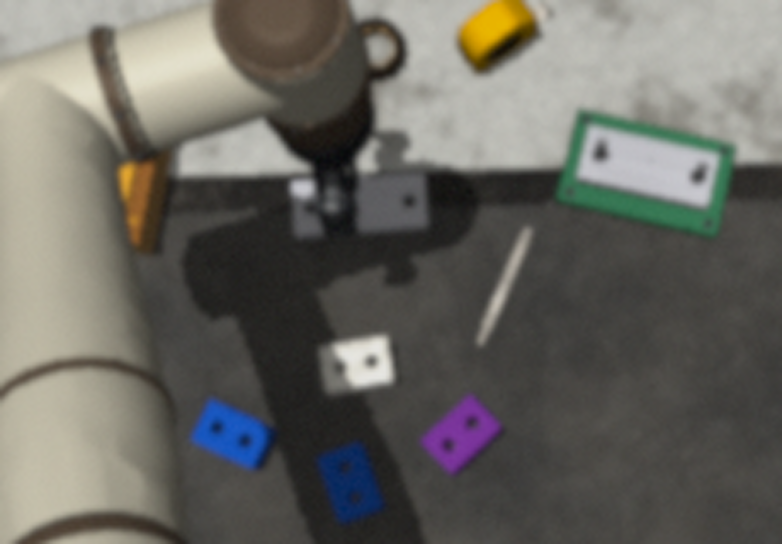

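Crop: the first spacer is seated on both pins at (650,165) in the crop. Now carrying the second over.

```bash

python3 -m jog '[[[0,0,0.3],[0,0,0],1],[[0,0,0.7],[0,0,0],1],[[0,0,1],[0,0,0],1],[[0,0,1],[0,0,0],1]]' 
python3 -m jog '[[[0.05,-0.4,0.05],[0,0,0],1],[[0.08,-0.9,0.08],[0,0,-0.05],1],[[0.08,-0.9,0.08],[0,0,-0.05],1]]' 
python3 -m jog '[[[0.05,-0.4,0],[0,0,0],1],[[0.08,-0.9,0],[0,0,-0.05],1],[[0.08,-0.9,0],[0,0,-0.05],1]]' 
python3 -m jog '[[[0.05,-0.4,0],[0,0,0],1],[[0.07,-0.81,0],[0,0,-0.05],1],[[0.07,-0.81,0],[0,0,-0.05],1],[[0.07,-0.81,0],[0,0,-0.05],1],[[0.07,-0.81,0],[0,0,-0.05],1],[[0.07,-0.81,0],[0,0,-0.05],1],[[0.07,-0.81,0],[0,0,-0.05],1]]' 
python3 - <<'E'
from h import *
p=tool();print(p)
d=get_image("wrist");np.savez("pics/w5.npz",**d);cv2.imwrite("pics/w5.png",d["frame"][:,:,::-1])
for t in(112,118,124):
    px,P=holes(d,(285,185,345,425),p[0][2]+9.5,t,100,1500);print(px,pose(P) if len(px)==2 else P)
E
```

```text
clock: 13.8
position: [604.1, 17.5, 110.1]
ee_rot: [0.726, -0.688, 0.003, -0.004]
contact_force: [0.2, -0.6, -2.3]
gripper_width: 47.7
grasp_force: 62.9
clock: 14.1
position: [608.2, -77.5, 112.1]
ee_rot: [-0.686, 0.728, 0.001, -0.001]
contact_force: [0.2, 0.8, -2.3]
gripper_width: 48.2
grasp_force: 62.9
clock: 14.4
position: [616.1, -167.6, 111.4]
ee_rot: [-0.647, 0.763, 0.001, -0.001]
contact_force: [0.2, 0.3, -1.9]
gripper_width: 48.1
grasp_force: 62.9
clock: 15.1
position: [624.4, -242.8, 113.3]
ee_rot: [-0.61, 0.793, 0.0, 0.0]
contact_force: [-0.2, -0.3, -2.3]
gripper_width: 47.8
grasp_force: 62.9
(array([ 624.4, -242.8,  113.3]), np.float64(165.13))
[[314.85701006 222.0027043 ]
 [314.94413408 393.79764122]] (array([ 625.3, -241.7]), np.float64(-14.83), np.float64(87.2))
[[314.52026426 221.07165544]
 [314.91891209 393.80364997]] (array([ 625.3, -241.9]), np.float64(-14.74), np.float64(87.6))
[[314.68952319 219.53472286]
 [314.8245362  394.04379412]] (array([ 625.3, -242.1]), np.float64(-14.82), np.float64(88.3))
```

```bash

python3 -m jog '[[[0.01,-0.011,-0.1],[0,0,0],1],[[0.01,-0.011,-0.2],[0,0,0],1],[[0.01,-0.011,-0.2],[0,0,0],1],[[0.01,-0.011,-0.2],[0,0,0],1]]' 
python3 -m jog '[[[0,0,-0.05],[0,0,0],1],[[0,0,-0.1],[0,0,0],1],[[0,0,-0.15],[0,0,0],1],[[0,0,-0.2],[0,0,0],1],[[0,0,-0.25],[0,0,0],1],[[0,0,-0.25],[0,0,0],1]]'
python3 -c "
from h import *;print(tool())"
```

```text
clock: 15.55
position: [624.8, -245.2, 92.4]
ee_rot: [-0.609, 0.793, 0.001, -0.001]
contact_force: [0.2, -0.7, -2.1]
gripper_width: 47.8
grasp_force: 62.9
clock: 16.15
position: [624.6, -245.0, 67.1]
ee_rot: [-0.609, 0.793, 0.001, -0.001]
contact_force: [-0.3, -0.2, -2.2]
gripper_width: 47.9
grasp_force: 62.9
(array([ 624.6, -245. ,   67.1]), np.float64(165.02))
```

```bash

python3 -m jog '[[[0,0,-0.08],[0,0,0],1],[[0,0,-0.16],[0,0,0],1],[[0,0,-0.23],[0,0,0],1],[[0,0,-0.27],[0,0,0],1],[[0,0,-0.29],[0,0,0],1],[[0,0,-0.29],[0,0,0],1],[[0,0,-0.29],[0,0,0],1]]'
python3 -c "
from h import *;print(tool(),read_state()['contact_force'])"
```

```text
clock: 16.85
position: [625.4, -245.2, 39.5]
ee_rot: [-0.609, 0.793, -0.0, 0.0]
contact_force: [-0.1, -0.0, -1.7]
gripper_width: 47.8
grasp_force: 62.9
(array([ 625.4, -245.2,   39.5]), np.float64(165.04)) [-0.05533532 -0.03273935 -1.686493  ]
```

```bash

python3 -m jog '[[[0,0,-0.02],[0,0,0],1],[[0,0,-0.02],[0,0,0],1],[[0,0,-0.02],[0,0,0],-1],[[0,0,-0.02],[0,0,0],-1],[[0,0,-0.02],[0,0,0],-1],[[0,0,-0.02],[0,0,0],-1],[[0,0,-0.02],[0,0,0],-1],[[0,0,0],[0,0,0],-1],[[0,0,0.2],[0,0,0],-1],[[0,0,0.6],[0,0,0],-1],[[0,0,1],[0,0,0],-1],[[0,0,1],[0,0,0],-1]]'
python3 -m jog '[[[0,0.4,0.3],[0,0,-0.07],-1],[[0,0.9,0.6],[0,0,-0.141],1],[[0,0.9,0.6],[0,0,-0.141],1]]' 
python3 -m jog '[[[0,0.5,0],[0,0,-0.07],1],[[0,0.96,0],[0,0,-0.141],1],[[0,0.96,0],[0,0,-0.141],1]]' 
python3 -m jog '[[[0,0.5,0],[0,0,-0.07],1],[[0,0.96,0],[0,0,-0.141],1],[[0,0.96,0],[0,0,-0.141],1]]' 
python3 -m jog '[[[0,0.5,0],[0,0,-0.07],1],[[0,0.96,0],[0,0,-0.141],1],[[0,0.96,0],[0,0,-0.141],1]]' 
python3 -m jog '[[[0,0.5,0],[0,0,-0.07],1],[[0.05,0.96,0],[0,0,-0.141],1],[[0.05,0.96,0],[0,0,-0.141],1],[[0.05,0.96,0],[0,0,-0.141],1],[[0.05,0.96,0],[0,0,-0.141],1]]' 
python3 - <<'E'
from h import *
print(tool(),read_state()["joints"].round(2))
d=get_image("wrist");np.savez("pics/w6.npz",**d);cv2.imwrite("pics/w6.png",d["frame"][:,:,::-1])
E
```

```text
clock: 18.05
position: [629.2, -246.4, 147.0]
ee_rot: [-0.61, 0.793, -0.006, 0.004]
contact_force: [0.3, -0.1, 0.7]
gripper_width: 85.3
grasp_force: 0.0
clock: 18.35
position: [627.1, -152.2, 203.5]
ee_rot: [-0.487, 0.874, -0.002, 0.003]
contact_force: [0.1, 0.4, -0.3]
gripper_width: 59.0
grasp_force: 0.0
clock: 18.65
position: [625.0, -55.1, 198.8]
ee_rot: [-0.353, 0.935, 0.0, -0.0]
contact_force: [-0.3, 0.1, -0.6]
gripper_width: 12.6
grasp_force: 0.0
clock: 18.95
position: [625.2, 40.5, 198.6]
ee_rot: [-0.212, 0.977, 0.0, -0.0]
contact_force: [-0.3, 0.6, 0.1]
gripper_width: -0.1
grasp_force: 0.0
clock: 19.25
position: [625.3, 136.4, 198.4]
ee_rot: [-0.066, 0.998, 0.0, -0.0]
contact_force: [0.1, 0.3, 0.1]
gripper_width: -0.1
grasp_force: 0.0
clock: 19.75
position: [630.3, 227.2, 198.8]
ee_rot: [0.083, 0.997, -0.0, -0.0]
contact_force: [0.2, -1.0, -0.6]
gripper_width: -0.2
grasp_force: 0.0
(array([630.3, 227.2, 198.8]), np.float64(80.44)) [ 0.59  0.48  0.08  0.   -1.17 -2.32]
```

View pics/w6.png

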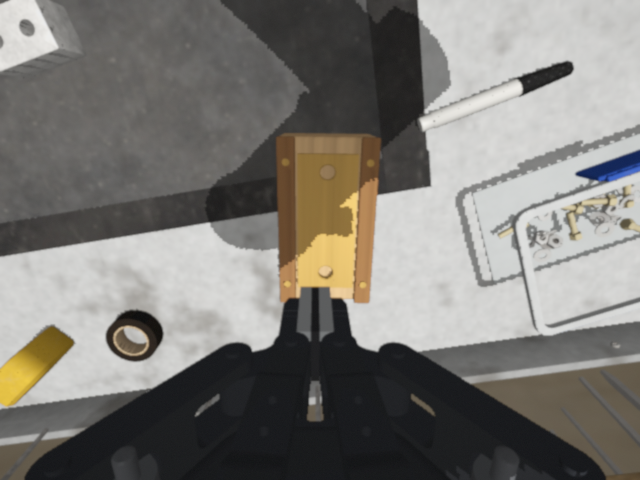

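Wrist view: the cap holes are at (327,172) and (325,272), its front edge at row ~153 and the deck's front edge at row ~136. Both spacers are done, so the cap is next.

```bash
python3 - <<'E'
from h import *
d=dict(np.load("pics/w6.npz"));hsv=cv2.cvtColor(d["frame"],cv2.COLOR_RGB2HSV)
for c in (310,327,345): print(c,[(r,*hsv[r,c]) for r in range(128,162,2)])
P=cast(d,[(327.3,172),(325.2,271.5)],56)[:,:2];p=pose(P);print(P.round(1),p)
F=cast(d,[(300,153),(355,153)],56)[:,:2];E=cast(d,[(300,136),(355,136)],50)[:,:2];print(F.round(1),E.round(1))
v=(P[0]-P[1])/np.hypot(*(P[0]-P[1]));print("axis -x",v,"front of cap by holes",(P[0]+15*v).round(1),"deck front along v minus cap front",((E.mean(0)-P[0])@v-15).round(1))
E=cast(d,[(300,136),(355,136)],56)[:,:2]
rails=cast(d,[(278,134),(378,136)],56)[:,:2];print(rails.round(1))
t=dict(np.load("pics/top0.npz"))
print("cans",cast(t,[(453,216),(441,190)],0)[:,:2].round(0))
E
```

```text
310 [(128, np.uint8(20), np.uint8(13), np.uint8(57)), (130, np.uint8(20), np.uint8(13), np.uint8(57)), (132, np.uint8(14), np.uint8(41), np.uint8(68)), (134, np.uint8(16), np.uint8(102), np.uint8(105)), (136, np.uint8(16), np.uint8(107), np.uint8(122)), (138, np.uint8(17), np.uint8(107), np.uint8(140)), (140, np.uint8(17), np.uint8(104), np.uint8(142)), (142, np.uint8(17), np.uint8(104), np.uint8(142)), (144, np.uint8(17), np.uint8(104), np.uint8(142)), (146, np.uint8(17), np.uint8(104), np.uint8(142)), (148, np.uint8(17), np.uint8(104), np.uint8(142)), (150, np.uint8(17), np.uint8(104), np.uint8(142)), (152, np.uint8(17), np.uint8(111), np.uint8(138)), (154, np.uint8(19), np.uint8(143), np.uint8(134)), (156, np.uint8(20), np.uint8(147), np.uint8(139)), (158, np.uint8(19), np.uint8(148), np.uint8(140)), (160, np.uint8(19), np.uint8(148), np.uint8(140))]
327 [(128, np.uint8(20), np.uint8(14), np.uint8(55)), (130, np.uint8(15), np.uint8(9), np.uint8(54)), (132, np.uint8(15), np.uint8(33), np.uint8(62)), (134, np.uint8(17), np.uint8(99), np.uint8(103)), (136, np.uint8(16), np.uint8(108)
[... 1125 characters left out ...]
uint8(149)), (148, np.uint8(17), np.uint8(104), np.uint8(149)), (150, np.uint8(17), np.uint8(104), np.uint8(149)), (152, np.uint8(17), np.uint8(107), np.uint8(146)), (154, np.uint8(19), np.uint8(138), np.uint8(129)), (156, np.uint8(19), np.uint8(149), np.uint8(139)), (158, np.uint8(19), np.uint8(149), np.uint8(140)), (160, np.uint8(19), np.uint8(148), np.uint8(140))]
[[595.1 243.9]
 [683.6 228.1]] (array([639.4, 236. ]), np.float64(79.91), np.float64(89.9))
[[576.4 224.5]
 [583.7 268.3]] [[563.7 226.6]
 [571.1 270.6]]
axis -x [-0.98452819  0.17522624] front of cap by holes [580.4 246.5] deck front along v minus cap front 13.2
[[558.9 210. ]
 [573.6 288. ]]
cans [[ 571. -532.]
 [ 655. -500.]]
```

```bash

python3 -m jog '[[[0.24,0.06,-0.3],[0,0,0],1],[[0.24,0.06,-0.7],[0,0,0],1],[[0.24,0.06,-1],[0,0,0],1],[[0.24,0.06,-1],[0,0,0],1],[[0.24,0.06,-1],[0,0,0],1]]' 
python3 -m jog '[[[0,0,-0.2],[0,0,0],1],[[0,0,-0.34],[0,0,0],1],[[0,0,-0.34],[0,0,0],1],[[0,0,-0.34],[0,0,0],1]]' 
python3 -m jog '[[[0,0,-0.02],[0,0,0],1],[[0,0,-0.04],[0,0,0],1],[[0,0,-0.06],[0,0,0],1],[[0,0,-0.06],[0,0,0],1]]' 
python3 -c "
from h import *;print(tool(),read_state()['contact_force'])"
```

```text
clock: 20.3
position: [654.9, 233.7, 100.0]
ee_rot: [0.084, 0.997, -0.0, 0.0]
contact_force: [0.4, -0.2, 0.1]
gripper_width: -0.1
grasp_force: 0.0
clock: 20.7
position: [654.8, 234.9, 66.4]
ee_rot: [0.083, 0.997, 0.0, 0.001]
contact_force: [0.8, 0.0, 0.3]
gripper_width: 0.0
grasp_force: 0.0
clock: 21.1
position: [654.1, 234.8, 59.1]
ee_rot: [0.083, 0.997, -0.0, -0.0]
contact_force: [0.0, 0.4, -0.8]
gripper_width: -0.3
grasp_force: 0.0
(array([654.1, 234.8,  59.1]), np.float64(80.43)) [ 0.02856341  0.4148682  -0.7595553 ]
```

```bash

python3 -m jog '[[[0,0,-0.01],[0,0,0],1],[[0,0,-0.02],[0,0,0],1],[[0,0,-0.02],[0,0,0],1]]' 
python3 -m jog '[[[0,0,-0.01],[0,0,0],1],[[0,0,-0.01],[0,0,0],1]]' 
python3 -m jog '[[[0,0,-0.01],[0,0,0],1],[[0,0,-0.01],[0,0,0],1]]' 
```

```text
clock: 21.4
position: [654.1, 234.8, 57.1]
ee_rot: [0.083, 0.997, -0.0, -0.0]
contact_force: [-0.0, 0.3, -0.2]
gripper_width: -0.2
grasp_force: 0.0
clock: 21.6
position: [654.3, 234.9, 56.3]
ee_rot: [0.083, 0.997, 0.0, 0.0]
contact_force: [0.6, 1.0, -0.1]
gripper_width: -0.0
grasp_force: 0.0
clock: 21.8
position: [654.6, 234.9, 56.2]
ee_rot: [0.083, 0.997, 0.0, 0.001]
contact_force: [-1.0, -0.8, 3.8]
gripper_width: 0.0
grasp_force: 2.0
```

```bash

python3 -m jog '[[[0,0,-0.012],[0,0,0],1],[[0,0,-0.012],[0,0,0],1]]' 
python3 -m jog '[[[-0.05,0.009,0],[0,0,0],1],[[-0.1,0.018,0],[0,0,0],1],[[-0.15,0.027,0],[0,0,0],1],[[-0.2,0.036,0],[0,0,0],1],[[-0.2,0.036,0],[0,0,0],1]]' 
python3 - <<'E'
from h import *
print(tool(),read_state()["contact_force"])
d=get_image("wrist");np.savez("pics/w7.npz",**d);cv2.imwrite("pics/w7.png",d["frame"][90:330,200:440,::-1])
E
```

```text
clock: 22.0
position: [655.1, 235.1, 56.1]
ee_rot: [0.083, 0.997, 0.0, 0.001]
contact_force: [-1.9, -1.0, 7.6]
gripper_width: 0.0
grasp_force: 3.8
clock: 22.5
position: [635.4, 239.3, 56.2]
ee_rot: [0.083, 0.997, 0.001, 0.002]
contact_force: [-1.2, 1.3, 6.8]
gripper_width: 0.0
grasp_force: 3.4
(array([635.4, 239.3,  56.2]), np.float64(80.49)) [-1.24909812  1.30227989  6.77387742]
```

View pics/w7.png

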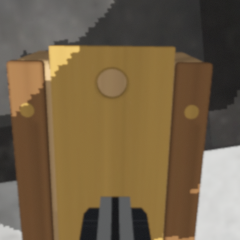

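The cap is dragging; its front edge is now level with or slightly past the rack's front, at crop row 46. I'll continue for another 37 mm.

```bash

python3 -m jog '[[[-0.05,0.009,0],[0,0,0],1],[[-0.1,0.018,0],[0,0,0],1],[[-0.15,0.027,0],[0,0,0],1],[[-0.2,0.036,0],[0,0,0],1],[[-0.25,0.045,0],[0,0,0],1],[[-0.3,0.053,0],[0,0,0],1],[[-0.36,0.064,0],[0,0,0],1],[[-0.36,0.064,0],[0,0,0],1]]' 
python3 -m jog '[[[0,0,0.1],[0,0,0],1],[[0,0,0.5],[0,0,0],1],[[0,0,0.9],[0,0,0],1],[[0,0,0.9],[0,0,0],1],[[0,0,0.9],[0,0,0],1]]' 
python3 -m jog '[[[0,0,0.4],[0,0,0],1],[[0.1,0,0.5],[0,0,0],-1],[[0.1,0,0.5],[0,0,0],-1],[[0.1,0,0.5],[0,0,0],-1],[[0.1,0,0.5],[0,0,0],-1],[[0.1,0,0.5],[0,0,0],-1]]' 
python3 - <<'E'
from h import *
print(tool(),read_state()["contact_force"])
d=get_image("wrist");np.savez("pics/w8.npz",**d);cv2.imwrite("pics/w8.png",d["frame"][:,:,::-1])
E
```

```text
clock: 23.35
position: [599.3, 245.9, 56.1]
ee_rot: [0.083, 0.997, 0.001, 0.002]
contact_force: [-1.2, 0.8, 8.1]
gripper_width: 0.3
grasp_force: 3.7
clock: 23.85
position: [598.4, 245.1, 145.4]
ee_rot: [0.084, 0.996, 0.001, 0.001]
contact_force: [-0.0, 0.4, -0.9]
gripper_width: 0.2
grasp_force: 0.0
clock: 24.45
position: [607.3, 244.4, 192.3]
ee_rot: [0.083, 0.997, -0.001, -0.001]
contact_force: [0.5, 0.4, -0.8]
gripper_width: 72.2
grasp_force: 0.0
(array([607.3, 244.4, 192.3]), np.float64(80.43)) [ 0.54759966  0.39096416 -0.78870546]
```

View pics/w8.png

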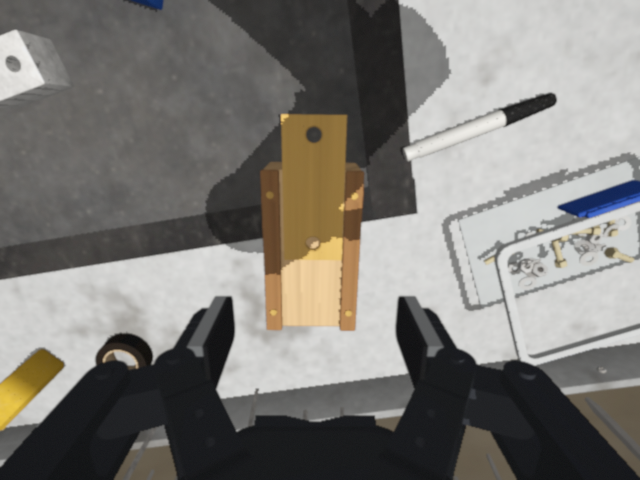

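Cap front edge is at row 114 against the rack's front edge at about row 167. The holes are at (314,134) and (312,244), so it is out far enough to grip.

```bash
python3 - <<'E'
from h import *
d=dict(np.load("pics/w8.npz"));hsv=cv2.cvtColor(d["frame"],cv2.COLOR_RGB2HSV)
px,H=holes(d,(290,120,340,160),56,None,60,500);print(px)
P=cast(d,[px[0],(312.3,244)],56)[:,:2];print(P.round(1),pose(P))
v=(P[0]-P[1])/np.hypot(*(P[0]-P[1]));print(v,"grip pt 22mm from front end:",(P.mean(0)+38*v).round(1),"front",(P[0]+15*v).round(1))
print("deck front",cast(d,[(272,169),(355,169)],56).round(1))
E
```

```text
[[313.39225273 134.1782625 ]]
[[540.2 254.8]
 [629.7 238.7]] (array([585. , 246.7]), np.float64(79.77), np.float64(91.0))
[-0.9841087   0.17756707] grip pt 22mm from front end: [547.6 253.5] front [525.4 257.5]
deck front [[561.1 217.7  56. ]
 [572.2 283.1  56. ]]
```

```bash

python3 -m jog '[[[-0.3,0.05,-0.2],[0,0,-0.005],-1],[[-0.617,0.094,-0.5],[0,0,-0.005],-1],[[-0.617,0.094,-0.9],[0,0,-0.005],-1],[[-0.617,0.094,-0.9],[0,0,-0.005],-1],[[-0.617,0.094,-0.9],[0,0,-0.005],-1]]' 
python3 - <<'E'
from h import *
print(tool(),read_state()["contact_force"])
d=get_image("wrist");np.savez("pics/w9.npz",**d);cv2.imwrite("pics/w9.png",d["frame"][:,:,::-1])
E
```

```text
clock: 25.0
position: [547.0, 254.3, 104.3]
ee_rot: [0.088, 0.996, -0.001, -0.0]
contact_force: [1.1, -0.1, 0.1]
gripper_width: 85.4
grasp_force: 0.0
(array([547. , 254.3, 104.3]), np.float64(79.87)) [ 1.13086301 -0.05993904  0.09174296]
```

View pics/w9.png

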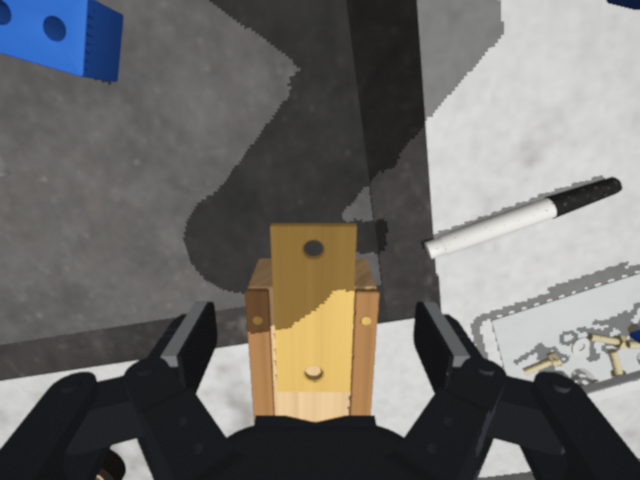

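The cap is centred between the pads, with its front hole at (313,248). I'll go down and grip.

```bash

python3 -m jog '[[[-0.01,0,-0.2],[0,0,0],-1],[[-0.01,0,-0.4],[0,0,0],-1],[[-0.01,0,-0.5],[0,0,0],-1],[[-0.01,0,-0.565],[0,0,0],-1],[[-0.01,0,-0.565],[0,0,0],-1],[[-0.01,0,-0.565],[0,0,0],-1]]' 
python3 -m jog '[[[0,0,0],[0,0,0],1],[[0,0,0],[0,0,0],1],[[0,0,0],[0,0,0],1],[[0,0,0],[0,0,0],1],[[0,0,0],[0,0,0],1],[[0,0,0],[0,0,0],1],[[0,0,0],[0,0,0],1],[[0,0,0],[0,0,0],1],[[0,0,0],[0,0,0],1],[[0,0,0],[0,0,0],1]]' 
python3 -c "
from h import *;print(tool(),read_state()['contact_force'])"
```

```text
clock: 25.65
position: [546.4, 254.7, 48.6]
ee_rot: [0.089, 0.996, 0.001, 0.001]
contact_force: [-0.4, 1.0, 0.2]
gripper_width: 85.5
grasp_force: 0.0
clock: 26.65
position: [545.9, 254.5, 48.4]
ee_rot: [0.088, 0.996, 0.0, 0.001]
contact_force: [-1.3, -0.6, 5.8]
gripper_width: 47.5
grasp_force: 61.2
(array([545.9, 254.5,  48.4]), np.float64(79.85)) [-1.31828442 -0.59940656  5.8143078 ]
```

```bash

python3 -m jog '[[[0,0,0.05],[0,0,0],1],[[0,0,0.1],[0,0,0],1],[[0,0,0.2],[0,0,0],1],[[0,0,0.3],[0,0,0],1],[[0,0,0.3],[0,0,0],1],[[0,0,0.3],[0,0,0],1]]' 
python3 - <<'E'
from h import *
print(tool(),read_state()["wrist_torque"])
d=get_image("wrist");np.savez("pics/w10.npz",**d)
v,u=np.mgrid[0:480,0:640];Z=d["range_z"]
W=(np.stack([(u-d["cx"])/d["fx"]*Z,(v-d["cy"])/d["fy"]*Z,Z],-1)-d["t"])@d["R"]
for r in range(190,420,12): print(r,W[r,[290,335]].round(0).tolist())
E
```

```text
clock: 27.25
position: [545.5, 254.4, 78.0]
ee_rot: [0.089, 0.996, 0.0, 0.0]
contact_force: [-0.4, -1.1, -2.4]
gripper_width: 47.5
grasp_force: 61.9
(array([545.5, 254.4,  78. ]), np.float64(79.82)) [-0.01998095  0.02946219 -0.00455277]
190 [[507.0, 246.0, 3.0], [512.0, 274.0, 2.0]]
202 [[514.0, 244.0, 4.0], [520.0, 273.0, 2.0]]
214 [[522.0, 243.0, 2.0], [527.0, 271.0, 4.0]]
226 [[530.0, 241.0, 2.0], [535.0, 270.0, 4.0]]
238 [[539.0, 239.0, 2.0], [544.0, 269.0, 4.0]]
250 [[547.0, 238.0, 4.0], [552.0, 268.0, 3.0]]
262 [[556.0, 236.0, 2.0], [561.0, 266.0, 3.0]]
274 [[526.0, 247.0, 85.0], [529.0, 266.0, 86.0]]
286 [[532.0, 246.0, 86.0], [535.0, 266.0, 85.0]]
298 [[538.0, 245.0, 86.0], [541.0, 265.0, 86.0]]
310 [[543.0, 244.0, 86.0], [547.0, 264.0, 86.0]]
322 [[550.0, 243.0, 86.0], [553.0, 263.0, 87.0]]
334 [[556.0, 241.0, 85.0], [560.0, 262.0, 85.0]]
346 [[563.0, 240.0, 85.0], [567.0, 261.0, 85.0]]
358 [[569.0, 239.0, 86.0], [573.0, 260.0, 85.0]]
370 [[576.0, 237.0, 85.0], [580.0, 258.0, 86.0]]
382 [[584.0, 236.0, 84.0], [587.0, 257.0, 85.0]]
394 [[591.0, 234.0, 85.0], [595.0, 256.0, 84.0]]
406 [[597.0, 233.0, 86.0], [602.0, 255.0, 85.0]]
418 [[535.0, 250.0, 152.0], [538.0, 261.0, 151.0]]
```

The cap is held level. Now carrying it to the jig.

```bash

python3 -m jog '[[[0,0,0.3],[0,0,0],1],[[0.05,-0.4,0.45],[0,0,0.06],1],[[0.1,-0.9,0.45],[0,0,0.118],1],[[0.1,-0.9,0.45],[0,0,0.118],1]]' 
python3 -m jog '[[[0.05,-0.4,0],[0,0,0.06],1],[[0.12,-0.9,0],[0,0,0.118],1],[[0.12,-0.9,0],[0,0,0.118],1]]' 
python3 -m jog '[[[0.05,-0.4,0],[0,0,0.06],1],[[0.12,-0.9,0],[0,0,0.118],1],[[0.12,-0.9,0],[0,0,0.118],1]]' 
python3 -m jog '[[[0.05,-0.4,0],[0,0,0.06],1],[[0.12,-0.9,0],[0,0,0.118],1],[[0.12,-0.9,0],[0,0,0.118],1]]' 
python3 -m jog '[[[0.05,-0.4,0],[0,0,0.06],1],[[0.12,-0.9,0],[0,0,0.118],1],[[0.12,-0.9,0],[0,0,0.118],1]]' 
python3 -m jog '[[[0.05,-0.4,0],[0,0,0.06],1],[[0.11,-0.87,0],[0,0,0.12],1],[[0.11,-0.87,0],[0,0,0.12],1],[[0.11,-0.87,0],[0,0,0.12],1],[[0.11,-0.87,0],[0,0,0.12],1],[[0.11,-0.87,0],[0,0,0.12],1]]' 
python3 - <<'E'
from h import *
p=tool();print(p)
d=get_image("wrist");np.savez("pics/w11.npz",**d);cv2.imwrite("pics/w11.png",d["frame"][:,:,::-1])
E
```

```text
clock: 27.7
position: [554.6, 159.7, 122.5]
ee_rot: [-0.033, 0.999, -0.0, -0.001]
contact_force: [-1.1, 0.2, -1.5]
gripper_width: 47.6
grasp_force: 62.6
clock: 28.0
position: [566.8, 69.8, 121.8]
ee_rot: [-0.156, 0.988, -0.0, -0.001]
contact_force: [0.5, 0.2, -1.2]
gripper_width: 47.5
grasp_force: 62.7
clock: 28.3
position: [579.2, -19.9, 121.8]
ee_rot: [-0.276, 0.961, -0.0, -0.001]
contact_force: [-0.4, 0.2, -1.3]
gripper_width: 47.7
grasp_force: 62.8
clock: 28.6
position: [591.6, -109.6, 121.9]
ee_rot: [-0.392, 0.92, -0.0, -0.001]
contact_force: [-0.5, 1.1, -2.5]
gripper_width: 47.8
grasp_force: 62.9
clock: 28.9
position: [603.8, -199.4, 121.8]
ee_rot: [-0.503, 0.864, -0.0, -0.0]
contact_force: [-0.8, -0.2, -2.9]
gripper_width: 47.5
grasp_force: 63.0
clock: 29.5
position: [614.7, -281.0, 122.6]
ee_rot: [-0.609, 0.793, 0.0, -0.0]
contact_force: [0.1, 0.4, -1.3]
gripper_width: 47.5
grasp_force: 63.0
(array([ 614.7, -281. ,  122.6]), np.float64(165.09))
```

View pics/w11.png

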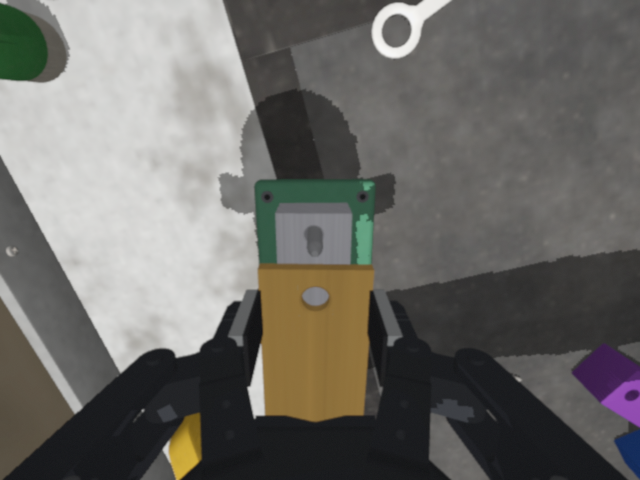

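Held cap: near hole at (315,297), with the near pin tip just beyond at about (315,250). Next I'll compute the remaining offset.

```bash
python3 - <<'E'
from h import *
d=dict(np.load("pics/w11.npz"));g=cv2.cvtColor(d["frame"],cv2.COLOR_RGB2GRAY);hsv=cv2.cvtColor(d["frame"],cv2.COLOR_RGB2HSV)
for r in range(236,262):print(r,g[r,304:328])
for r in range(282,314,2):print(r,hsv[r,298:334:2,1],hsv[r,316,2])
rows=[275,285,320,350,380];ed=[]
for r in rows:
    x=np.where((hsv[r,:,1]>110)&(hsv[r,:,0]<30))[0];x=x[(x>250)&(x<385)];ed.append((x.min(),x.max()))
print(ed)
E
```

```text
236 [111  99  94  86  83  82  84  86  86  86  86  87  87  87  87  83  83  85
  97 116 127 132 133 133]
237 [118 105  94  87  82  83  84  85  86  86  87  87  87  86  86  84  82  85
  98 117 129 132 132 133]
238 [122 111  98  86  81  83  84  85  85  86  87  87  87  86  86  85  83  86
  99 119 131 133 132 133]
239 [125 117 103  88  82  82  84  84  85  86  87  87  88  86  85  84  83  85
 101 121 131 133 132 133]
240 [129 123 111  93  83  83  85  85  86  87  88  88  87  87  87  85  82  86
 102 123 133 133 133 133]
241 [131 128 118  97  84  83  85  87  88  89  90  91  91  90  89  86  84  86
 102 123 132 133 133 132]
242 [133 129 118  98  85  84  87  89  91  91  93  94  94  94  91  88  85  85
 100 122 132 133 133 133]
243 [132 130 118  98  86  86  89  92  93  93  94  96  95  95  94  92  88  86
  98 121 132 133 132 133]
244 [133 129 119  98  87  88  91  93  94  95  95  95  96  97  95  94  90  87
  97 120 132 133 132 133]
245 [132 130 117  98  88  89  93  95  96  96  96  95  97  96  96  94  91  88
  95 119 132 133 133 133]
246 [132 128 115  96  88  90  93  95  97  97  97  97  96  96  95  93  
[... 2350 characters left out ...]
10   6   9   9  10   8   8  28 131 147 147] 137
302 [146 148 150 130  44   4   8   8   8   9   9  10   6  26 118 150 147 146] 137
304 [148 147 148 149 137  84  30   6   4   6   8  31  81 130 150 146 148 147] 130
306 [147 150 146 148 149 148 133 117 112 106 121 136 148 148 150 147 146 148] 115
308 [149 148 150 147 147 149 150 147 148 149 149 150 147 147 145 148 146 146] 113
310 [149 148 148 146 148 150 149 148 147 148 146 150 146 149 145 149 146 139] 117
312 [149 146 146 148 146 146 145 147 147 148 145 147 146 146 147 144 146 144] 138
[(np.int64(259), np.int64(373)), (np.int64(259), np.int64(372)), (np.int64(262), np.int64(368)), (np.int64(263), np.int64(368)), (np.int64(264), np.int64(365))]
```

```bash
python3 - <<'E'
from h import *
d=dict(np.load("pics/w11.npz"));p=tool()[0]
h=cast(d,(315.4,298.8),p[2]+7.7)[0,:2];t=cast(d,(314.7,253.5),79)[0,:2]
print(h.round(1),t.round(1),(t-h).round(1),"expected pin",np.array([625.1,-244.5])-45*np.array([.257,.966]),"cap centre-tcp along", (h-p[:2])@np.array([.257,.966]))
E
```

```text
[ 613.5 -287.2] [ 613.8 -287.5] [ 0.3 -0.3] expected pin [ 613.535 -287.97 ] cap centre-tcp along -6.133869400840899
```

```bash

python3 -m jog '[[[0.003,-0.005,-0.15],[0,0,0],1],[[0.003,-0.005,-0.3],[0,0,0],1],[[0.003,-0.005,-0.38],[0,0,0],1],[[0.003,-0.005,-0.38],[0,0,0],1],[[0.003,-0.005,-0.38],[0,0,0],1]]' 
python3 -m jog '[[[0,0,-0.05],[0,0,0],1],[[0,0,-0.1],[0,0,0],1],[[0,0,-0.15],[0,0,0],1],[[0,0,-0.2],[0,0,0],1],[[0,0,-0.2],[0,0,0],1]]'
python3 -c "
from h import *;print(tool(),read_state()['wrist_torque'])"
```

```text
clock: 30.05
position: [614.8, -283.4, 84.1]
ee_rot: [-0.609, 0.793, 0.0, -0.0]
contact_force: [0.7, -0.4, -1.0]
gripper_width: 47.6
grasp_force: 62.9
clock: 30.55
position: [614.1, -283.0, 63.4]
ee_rot: [-0.609, 0.793, 0.001, -0.001]
contact_force: [-1.2, 1.2, -2.1]
gripper_width: 47.3
grasp_force: 62.9
(array([ 614.1, -283. ,   63.4]), np.float64(165.02)) [0.26078054 0.33121526 0.12627116]
```

```bash
python3 - <<'E'
from h import *
d=get_image("wrist");np.savez("pics/w12.npz",**d);cv2.imwrite("pics/w12.png",d["frame"][180:480,160:480,::-1])
v,u=np.mgrid[0:480,0:640];Z=d["range_z"]
W=(np.stack([(u-d["cx"])/d["fx"]*Z,(v-d["cy"])/d["fy"]*Z,Z],-1)-d["t"])@d["R"]
for r in range(250,420,12): print(r,W[r,[285,340]].round(0).tolist())
E
```

```text
250 [[624.0, -306.0, 48.0], [598.0, -299.0, 48.0]]
262 [[626.0, -300.0, 47.0], [599.0, -293.0, 48.0]]
274 [[622.0, -304.0, 72.0], [600.0, -298.0, 71.0]]
286 [[624.0, -299.0, 71.0], [601.0, -292.0, 71.0]]
298 [[626.0, -293.0, 70.0], [602.0, -286.0, 71.0]]
310 [[627.0, -287.0, 72.0], [604.0, -281.0, 72.0]]
322 [[629.0, -281.0, 71.0], [605.0, -275.0, 71.0]]
334 [[631.0, -275.0, 71.0], [607.0, -268.0, 70.0]]
346 [[633.0, -269.0, 71.0], [608.0, -262.0, 71.0]]
358 [[635.0, -262.0, 71.0], [610.0, -255.0, 71.0]]
370 [[637.0, -255.0, 71.0], [612.0, -248.0, 70.0]]
382 [[639.0, -248.0, 71.0], [613.0, -241.0, 70.0]]
394 [[641.0, -241.0, 71.0], [615.0, -234.0, 70.0]]
406 [[643.0, -235.0, 72.0], [617.0, -226.0, 70.0]]
418 [[620.0, -295.0, 138.0], [606.0, -290.0, 137.0]]
```

View pics/w12.png

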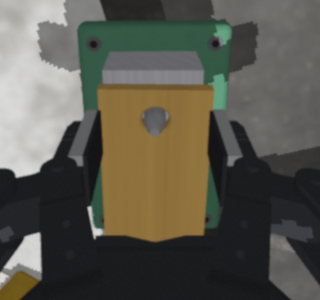

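Crop: the near pin shows inside the cap hole at (155,120), and the cap is level at z = 71 with tips at 79, so both pins are engaged. I'll continue down.

```bash

python3 -m jog '[[[0,0,-0.05],[0,0,0],1],[[0,0,-0.1],[0,0,0],1],[[0,0,-0.14],[0,0,0],1],[[0,0,-0.165],[0,0,0],1],[[0,0,-0.165],[0,0,0],1],[[0,0,-0.165],[0,0,0],1]]'
python3 -c "
from h import *;print(tool(),read_state()['wrist_torque'])"
```

```text
clock: 31.2
position: [614.4, -283.1, 47.8]
ee_rot: [-0.609, 0.793, 0.0, -0.0]
contact_force: [-2.6, 3.1, -1.4]
gripper_width: 47.8
grasp_force: 62.9
(array([ 614.4, -283.1,   47.8]), np.float64(165.04)) [0.73002242 0.69485472 0.23989463]
```

```bash

python3 -m jog '[[[-0.004,0.005,-0.01],[0,0,0],1],[[-0.004,0.005,-0.022],[0,0,0],1],[[-0.004,0.005,-0.022],[0,0,0],1]]'
python3 -m jog '[[[0,0,0],[0,0,0],-1],[[0,0,0],[0,0,0],-1],[[0,0,0],[0,0,0],-1],[[0,0,0],[0,0,0],-1],[[0,0,0],[0,0,0],-1],[[0,0,0.02],[0,0,0],-1],[[0,0,0.1],[0,0,0],-1],[[0,0,0.4],[0,0,0],-1],[[0,0,0.8],[0,0,0],-1],[[0,0,1],[0,0,0],-1],[[0,0,1],[0,0,0],-1],[[0,0,1],[0,0,0],-1]]'
python3 - <<'E'
from h import *
print(tool())
d=get_image("wrist");np.savez("pics/w13.npz",**d)
v,u=np.mgrid[0:480,0:640];Z=d["range_z"]
W=(np.stack([(u-d["cx"])/d["fx"]*Z,(v-d["cy"])/d["fy"]*Z,Z],-1)-d["t"])@d["R"]
hsv=cv2.cvtColor(d["frame"],cv2.COLOR_RGB2HSV);m=(hsv[...,0]<28)&(hsv[...,1]>110)&(Z>0)&(W[...,2]>35)&(W[...,2]<75)
m[:, :200]=0;m[:,430:]=0
n,l,st,ce=cv2.connectedComponentsWithStats(m.astype(np.uint8));i=1+st[1:,4].argmax();k=l==i
q=W[k];A=np.c_[q[:,0],q[:,1],np.ones(len(q))];c=np.linalg.lstsq(A,q[:,2],rcond=None)[0];print(st[i],c[:2],np.median(q[:,2]),q[:,:2].mean(0))
print(rect(d,m,ce[i],53))
t=get_image("top");np.savez("pics/top2.npz",**t)
E
```

```text
clock: 31.5
position: [614.5, -282.9, 46.0]
ee_rot: [-0.609, 0.793, -0.0, 0.0]
contact_force: [-2.3, 1.8, -1.4]
gripper_width: 47.5
grasp_force: 63.0
clock: 32.7
position: [614.5, -282.6, 146.7]
ee_rot: [-0.609, 0.793, -0.0, 0.001]
contact_force: [0.2, 0.1, 0.2]
gripper_width: 85.4
grasp_force: 0.0
(array([ 614.5, -282.6,  146.7]), np.float64(165.02))
[ 280  207   71  144 8763] [0.00123417 0.000727  ] 53.50180877119662 [ 624.35708527 -250.33005596]
[ 625.8 -245.2  -15.3   49.8  120.5 8763. ]
```

The cap sits level with its top at z = 53.5 and centred on the jig. The block comes next.

```bash
python3 - <<'E'
from h import *
d=dict(np.load("pics/top2.npz"));hsv=cv2.cvtColor(d["frame"],cv2.COLOR_RGB2HSV)
g=(hsv[...,2]>140)&(hsv[...,1]<40);print(rect(d,g,(274,257),38))
g=(hsv[...,2]>90)&(hsv[...,1]<40);print(rect(d,g,(274,257),38))
E
python3 -m jog '[[[-0.1,0.3,0.1],[0,0,0],-1],[[-0.5,0.95,0.27],[0,0,0.06],-1],[[-0.5,0.95,0.27],[0,0,0.06],-1],[[-0.5,0.95,0.27],[0,0,0.06],-1]]' 
python3 -m jog '[[[-0.3,0.5,0],[0,0,0],-1],[[-0.5,0.95,0],[0,0,0.06],-1],[[-0.5,0.95,0],[0,0,0.06],-1],[[-0.5,0.95,0],[0,0,0.06],-1]]' 
python3 -m jog '[[[-0.3,0.5,0],[0,0,0],-1],[[-0.6,0.95,0],[0,0,0.06],-1],[[-0.62,0.99,0],[0,0,0.074],-1],[[-0.62,0.99,0],[0,0,0.074],-1],[[-0.62,0.99,0],[0,0,0.074],-1],[[-0.62,0.99,0],[0,0,0.074],-1]]' 
python3 - <<'E'
from h import *
p=tool();print(p)
d=get_image("wrist");np.savez("pics/w14.npz",**d);cv2.imwrite("pics/w14.png",d["frame"][:,:,::-1])
E
```

```text
[ 501.5  -33.5   -6.3  141.7  157.9 1833. ]
[ 495.3  -38.9  -10.3  153.8  174.9 2218. ]
clock: 33.2
position: [562.8, -185.4, 173.2]
ee_rot: [-0.659, 0.752, 0.001, -0.0]
contact_force: [-0.0, -0.1, 0.6]
gripper_width: 85.3
grasp_force: 0.0
clock: 33.6
position: [514.2, -92.0, 172.4]
ee_rot: [-0.704, 0.71, 0.0, -0.0]
contact_force: [0.0, 0.6, 0.7]
gripper_width: 85.3
grasp_force: 0.0
clock: 34.2
position: [453.4, 5.3, 172.7]
ee_rot: [0.756, -0.655, 0.0, 0.0]
contact_force: [0.2, 0.6, 0.5]
gripper_width: 85.7
grasp_force: 0.0
(array([453.4,   5.3, 172.7]), np.float64(8.180000000000007))
```

View pics/w14.png

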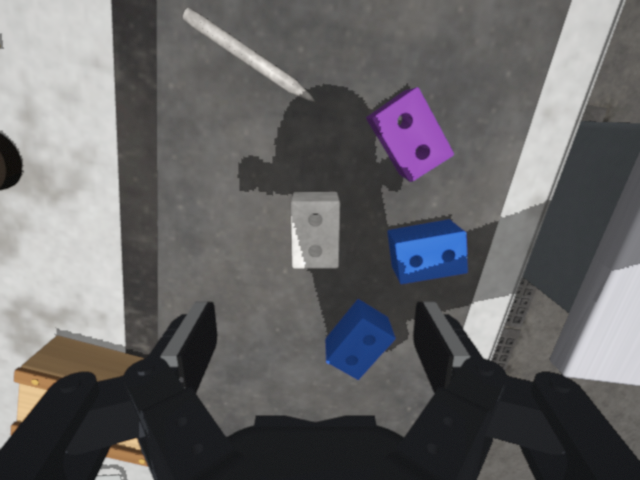

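The block is upright, with holes at (315,220) and (315,251). The blue decoy's near edge is at column 390, so I'll descend with the gripper only part open (about 55 mm).

```bash
python3 - <<'E'
from h import *
d=dict(np.load("pics/w14.npz"))
g=cv2.cvtColor(d["frame"],cv2.COLOR_RGB2GRAY)
print(g[205:262:3,303:328:2])
P=cast(d,[(315.3,220),(315,251.3)],38)[:,:2];print(P.round(1),pose(P))
C=cast(d,[(293,203.5),(338,203.5),(339,268),(292,268)],38)[:,:2];print(C.round(1),C.mean(0).round(1))
b=cast(d,[(388,230),(390,252),(398,283)],38)[:,:2];print(b.round(1));
c=C.mean(0);a=np.radians(8.2);e=np.array([np.cos(a),np.sin(a)]);n=np.array([-np.sin(a),np.cos(a)]);print("blue in block frame",((b-c)@e).round(1),((b-c)@n).round(1))
E
```

```text
[[155 153 154 156 158 158 158 159 161 162 162 163 165]
 [152 152 152 154 153 152 152 156 157 160 160 161 163]
 [151 150 148 147 148 147 148 152 154 155 156 157 158]
 [151 148 146 140 126  98  83  98 130 147 152 153 154]
 [148 149 142 122 121 123 124 121 117 125 150 152 154]
 [145 145 138 117 121 124 123 119 117 121 148 153 155]
 [144 145 145 130 122 125 122 120 120 134 152 152 153]
 [141 143 145 147 142 135 135 137 146 150 151 150 151]
 [145 146 148 148 149 152 153 149 148 147 150 152 151]
 [145 144 145 145 149 152 150 148 147 147 146 149 150]
 [144 143 141 143 149 152 151 150 149 149 148 147 146]
 [144 145 144 148 149 152 150 146 148 149 148 144 145]
 [149 149 148 150 149 146 144 144 147 148 146 146 147]
 [145 142 142 146 146 141 136 138 141 145 145 146 145]
 [144 143 146 135 124 125 123 119 118 137 147 148 146]
 [149 149 146 123 120 120 120 119 118 123 147 151 151]
 [154 150 148 128 123 125 124 121 118 130 150 152 151]
 [166 153 152 148 135 127 129 129 138 154 154 154 154]
 [204 150 150 152 154 153 153 158 158 157 155 155 154]]
[[453.8   5.9]
 [450.1  33.8]] (array([451.9,  19.9]), np.float64(7.69), np.float64(28.2))
[[474.   -5.5]
 [437.4 -10.7]
 [427.   46.5]
 [467.8  52.3]] [451.5  20.6]
[[391.9   5.9]
 [386.   25.3]
 [372.7  53.4]]
blue in block frame [-61.1 -64.2 -73.4] [-6.1 13.9 43.7]
```

```bash

python3 -m jog '[[[-0.017,0.148,0],[0,0,0],-0.3],[[-0.017,0.148,-0.2],[0,0,0],-0.3],[[-0.017,0.148,-0.5],[0,0,0],-0.3],[[-0.017,0.148,-0.8],[0,0,0],-0.3],[[-0.017,0.148,-0.8],[0,0,0],-0.3],[[-0.017,0.148,-0.8],[0,0,0],-0.3]]' 
python3 - <<'E'
from h import *
p=tool();print(p)
d=get_image("wrist");np.savez("pics/w15.npz",**d);cv2.imwrite("pics/w15.png",d["frame"][::1,:,::-1])
px,P=holes(d,(285,270,345,420),38,None,60,2000);print(px,P)
E
```

```text
clock: 34.85
position: [451.3, 20.4, 93.0]
ee_rot: [0.756, -0.654, 0.0, 0.001]
contact_force: [0.5, 0.4, 0.6]
gripper_width: 55.8
grasp_force: 0.0
(array([451.3,  20.4,  93. ]), np.float64(8.259999999999991))
[] None
```

View pics/w15.png

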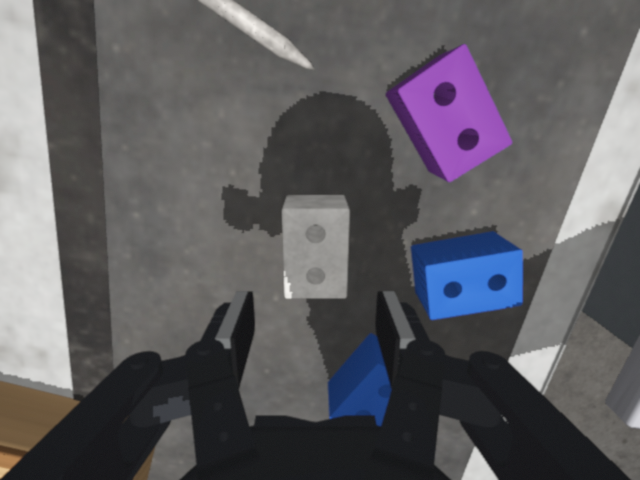

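Block at (316,250) between the pads with clear sides. I'll descend and grip.

```bash

python3 -m jog '[[[0,0,-0.2],[0,0,0],-0.3],[[0,0,-0.5],[0,0,0],-0.3],[[0,0,-0.7],[0,0,0],-0.3],[[0,0,-0.81],[0,0,0],-0.3],[[0,0,-0.81],[0,0,0],-0.3],[[0,0,-0.81],[0,0,0],-0.3]]' 
python3 -m jog '[[[0,0,0],[0,0,0],1],[[0,0,0],[0,0,0],1],[[0,0,0],[0,0,0],1],[[0,0,0],[0,0,0],1],[[0,0,0],[0,0,0],1],[[0,0,0],[0,0,0],1],[[0,0,0],[0,0,0],1],[[0,0,0],[0,0,0],1]]' 
python3 -m jog '[[[0,0,0.2],[0,0,0],1],[[0,0,0.6],[0,0,0],1],[[0,0,1],[0,0,0],1],[[0,0,1],[0,0,0],1],[[0,0,1],[0,0,0],1]]' 
python3 -c "
from h import *;print(tool())"
```

```text
clock: 35.5
position: [452.1, 21.4, 13.2]
ee_rot: [0.757, -0.654, 0.001, -0.001]
contact_force: [-0.5, -0.7, 0.5]
gripper_width: 55.5
grasp_force: 0.0
clock: 36.3
position: [451.9, 21.5, 13.5]
ee_rot: [0.757, -0.654, 0.001, -0.001]
contact_force: [-0.6, 0.3, 7.1]
gripper_width: 39.0
grasp_force: 62.2
clock: 36.8
position: [450.5, 21.2, 112.8]
ee_rot: [0.756, -0.654, 0.0, -0.001]
contact_force: [-0.3, 0.3, -2.3]
gripper_width: 38.5
grasp_force: 61.8
(array([450.5,  21.2, 112.8]), np.float64(8.27000000000001))
```

```bash

python3 -m jog '[[[0.2,-0.3,0.2],[0,0,0],1],[[0.55,-0.85,0.2],[0,0,-0.06],1],[[0.55,-0.85,0.2],[0,0,-0.06],1],[[0.55,-0.85,0.2],[0,0,-0.06],1]]' 
python3 -m jog '[[[0.3,-0.4,0],[0,0,0],1],[[0.6,-0.9,0],[0,0,-0.06],1],[[0.6,-0.9,0],[0,0,-0.06],1],[[0.6,-0.9,0],[0,0,-0.06],1]]' 
python3 -m jog '[[[0.3,-0.4,0],[0,0,0],1],[[0.6,-0.9,0],[0,0,-0.073],1],[[0.6,-0.9,0],[0,0,-0.073],1],[[0.6,-0.9,0],[0,0,-0.073],1],[[0.6,-0.9,0],[0,0,-0.073],1],[[0.6,-0.9,0],[0,0,-0.073],1]]' 
python3 - <<'E'
from h import *
print(tool())
d=get_image("wrist");cv2.imwrite("pics/w16.png",d["frame"][:,:,::-1])
E
```

```text
clock: 37.2
position: [505.1, -65.7, 129.7]
ee_rot: [0.713, -0.701, -0.001, 0.002]
contact_force: [-0.3, 0.2, -3.0]
gripper_width: 39.1
grasp_force: 61.8
clock: 37.6
position: [564.5, -154.3, 129.6]
ee_rot: [-0.668, 0.744, 0.002, -0.001]
contact_force: [-1.0, 0.5, -2.2]
gripper_width: 38.9
grasp_force: 61.9
clock: 38.2
position: [624.7, -242.0, 131.9]
ee_rot: [-0.611, 0.792, 0.001, -0.0]
contact_force: [-0.2, 0.8, -3.2]
gripper_width: 39.2
grasp_force: 62.1
(array([ 624.7, -242. ,  131.9]), np.float64(165.28))
```

View pics/w16.png

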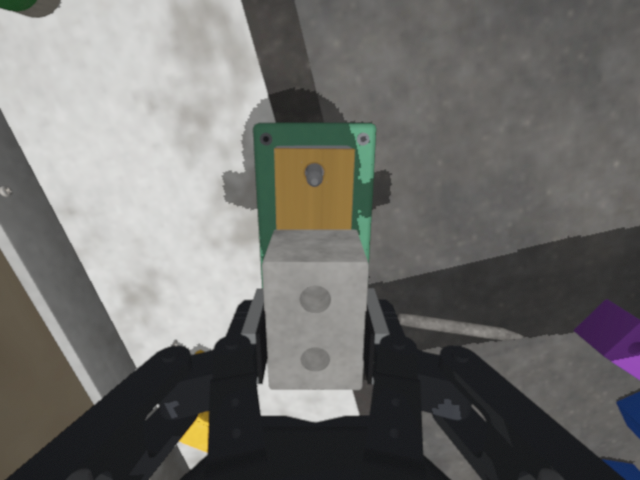

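Block held square above the cap, in line with the pins (near pin at (315,175)). Lowering it.

```bash

python3 -m jog '[[[0.008,-0.013,-0.15],[0,0,0],1],[[0.008,-0.013,-0.3],[0,0,0],1],[[0.008,-0.013,-0.45],[0,0,0],1],[[0.008,-0.013,-0.55],[0,0,0],1],[[0.008,-0.013,-0.62],[0,0,0],1],[[0.008,-0.013,-0.62],[0,0,0],1],[[0.008,-0.013,-0.62],[0,0,0],1]]' 
python3 -m jog '[[[0,0,-0.01],[0,0,0],1],[[0,0,-0.02],[0,0,0],1],[[0,0,-0.02],[0,0,0],1]]'
python3 -c "
from h import *;print(tool())"
```

```text
clock: 38.95
position: [626.9, -245.4, 70.1]
ee_rot: [-0.61, 0.792, -0.0, 0.0]
contact_force: [0.5, -0.4, -2.3]
gripper_width: 38.8
grasp_force: 62.2
clock: 39.25
position: [626.6, -245.3, 68.2]
ee_rot: [-0.61, 0.793, -0.0, 0.0]
contact_force: [0.3, 0.3, -2.8]
gripper_width: 38.7
grasp_force: 62.2
(array([ 626.6, -245.3,   68.2]), np.float64(165.15))
```

```bash

python3 -m jog '[[[-0.01,0.02,0],[0,0,0],1],[[-0.01,0.02,-0.008],[0,0,0],1],[[-0.01,0.02,-0.014],[0,0,0],1],[[-0.01,0.02,-0.014],[0,0,0],1]]'
python3 -m jog '[[[0,0,0],[0,0,0],-1],[[0,0,0],[0,0,0],-1],[[0,0,0],[0,0,0],-1],[[0,0,0],[0,0,0],-1],[[0,0,0],[0,0,0],-1],[[0,0,0.02],[0,0,0],-1],[[0,0,0.1],[0,0,0],-1],[[0,0,0.4],[0,0,0],-1],[[0,0,0.8],[0,0,0],-1],[[0,0,1],[0,0,0],-1],[[0,0,1],[0,0,0],-1]]'
python3 -m jog '[[[-0.2,0.2,0.3],[0,0,0],-1],[[-0.6,0.4,0.5],[0,0,0],-1],[[-1,0.5,0.5],[0,0,0],-1],[[-1,0.5,0.5],[0,0,0],-1],[[-1,0.5,0.5],[0,0,0],-1],[[-1,0.5,0.5],[0,0,0],-1]]'
python3 - <<'E'
from h import *
d=get_image("side");f=d["frame"];cv2.imwrite("pics/end.png",cv2.resize(f[150:290,230:430],None,fx=3.5,fy=3.5,interpolation=cv2.INTER_CUBIC)[:,:,::-1])
d=get_image("top");hsv=cv2.cvtColor(d["frame"],cv2.COLOR_RGB2HSV)
g=(hsv[...,2]>140)&(hsv[...,1]<60);print("block",rect(d,g,(360,195),91));print("cap",rect(d,(hsv[...,0]<30)&(hsv[...,1]>90)&(hsv[...,2]>60),(358,200),53))
E
```

```text
clock: 39.65
position: [625.6, -243.3, 66.6]
ee_rot: [-0.61, 0.793, -0.0, 0.0]
contact_force: [-0.9, 0.7, -2.7]
gripper_width: 38.9
grasp_force: 62.1
clock: 40.75
position: [627.9, -244.0, 172.1]
ee_rot: [-0.61, 0.792, -0.004, 0.003]
contact_force: [-0.1, 0.0, -0.4]
gripper_width: 85.7
grasp_force: 0.0
clock: 41.35
position: [526.2, -193.4, 216.4]
ee_rot: [-0.61, 0.793, -0.0, 0.0]
contact_force: [0.5, 0.6, 0.6]
gripper_width: 85.2
grasp_force: 0.0
block [ 887.8 -155.7   -1.2   48.    75.5  237. ]
cap [ 612.4 -288.1   73.9   32.6   54.9  150. ]
```

View pics/end.png

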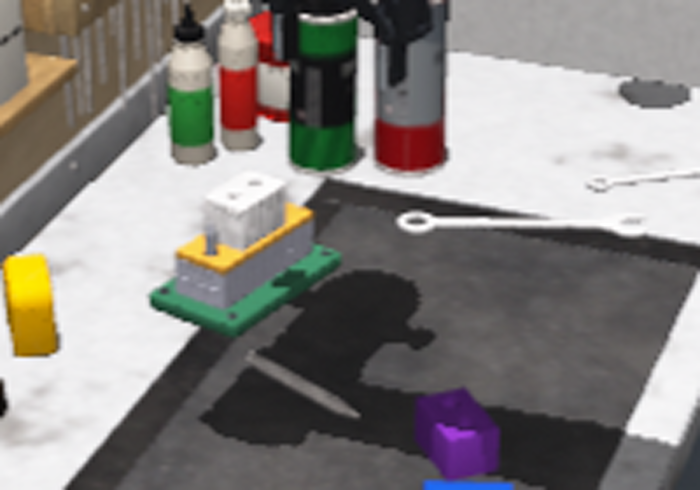

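The side crop shows the pack complete: two spacers, the cap, and the block upright on top at (245,210). Both cans are standing and the gripper is clear, so I'm handing in.

```bash
python3 -c "
from bench import job_done;print(job_done())"
```

```text
the job is handed in; nothing more can be done
None
```

The job is handed in: both spacers and the brass cap are seated on the jig pins, the block stands upright on the cap between them, both spray cans are standing, and the robot is clear; the final side view confirmed the stack, but no verdict came back.

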